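# Lay a staggered shielding wall and pack the check sources

## Task

Lay the white shielding bricks as a two-course wall in the orange outline on the base plate: first two full bricks end to end, then on top a half brick, a full brick and a half brick, so that the joints are staggered by half a length and the ends line up. Once the wall stands, pack every yellow source holder on the bench upright onto the floor of the blue source box, handling them gently: they are delicate and must never be squeezed with more than 20 N. Leave the wall standing and the other equipment where it is.

Things in the scene. Friction and masses are not known exactly. Their poses are not given: they have to be found in the camera images.
- full_1_center (a point): white shielding brick, full length, 90 x 45 x 40 mm (length, width, height), about 160 g; its origin is the brick's centre, half-way up; x along the length, z up as it starts
- full_2_center (a point): white shielding brick, full length, 90 x 45 x 40 mm (length, width, height), about 160 g; its origin is the brick's centre, half-way up; x along the length, z up as it starts
- full_3_center (a point): white shielding brick, full length, 90 x 45 x 40 mm (length, width, height), about 160 g; its origin is the brick's centre, half-way up; x along the length, z up as it starts
- half_1_center (a point): white half brick, 45 x 45 x 40 mm (40 high), about 80 g; its origin is the brick's centre, half-way up; x along the length, z up as it starts
- half_2_center (a point): white half brick, 45 x 45 x 40 mm (40 high), about 80 g; its origin is the brick's centre, half-way up; x along the length, z up as it starts
- case_1_center (a point): long yellow source case with a black band, body 88 x 42 x 40 mm (x long, z up), about 280 g; on top stands a black square lifting post 16 x 16 mm, 30 mm tall, in the middle of the body; 70 mm tall in all. Its origin is the centre, half-way up: 35 mm above the underside, 5 mm below the foot of the post. May be absent
- case_2_center (a point): long yellow source case with a black band, body 88 x 42 x 40 mm (x long, z up), about 280 g; on top stands a black square lifting post 16 x 16 mm, 30 mm tall, in the middle of the body; 70 mm tall in all. Its origin is the centre, half-way up: 35 mm above the underside, 5 mm below the foot of the post. May be absent
- pot_round_center (a point): round yellow source pot with a black band, body 42 mm across, 40 mm tall, about 160 g; on top stands a black square lifting post 16 x 16 mm, 30 mm tall, in the middle of the body; 70 mm tall in all. Its origin is the centre, half-way up: 35 mm above the underside, 5 mm below the foot of the post. May be absent
- pot_square_center (a point): square yellow source pot with a black band, body 42 x 42 x 40 mm, about 180 g; on top stands a black square lifting post 16 x 16 mm, 30 mm tall, in the middle of the body; 70 mm tall in all. Its origin is the centre, half-way up: 35 mm above the underside, 5 mm below the foot of the post. May be absent
- plate: fixed aluminium base plate, 230 x 85 x 4 mm, with an orange painted outline (inside 186 x 50 mm) in its middle; origin at the centre of its underside, x along the outline's length, z up
- c1_a (a point): where the centre of a brick belongs: first course, full brick on the -x side, 47 mm from the plate centre; 24 mm above the plate's underside, axes as the plate's, bricks lie with their length along x
- c1_b (a point): where the centre of a brick belongs: first course, full brick on the +x side, 47 mm from the plate centre; 24 mm above the plate's underside, axes as the plate's, bricks lie with their length along x
- c2_a (a point): where the centre of a brick belongs: second course, half brick on the -x end, 70.5 mm from the middle; 64 mm above the plate's underside, axes as the plate's, bricks lie with their length along x
- c2_m (a point): where the centre of a brick belongs: second course, full brick in the middle, over the joint below; 64 mm above the plate's underside, axes as the plate's, bricks lie with their length along x
- c2_b (a point): where the centre of a brick belongs: second course, half brick on the +x end, 70.5 mm from the middle; 64 mm above the plate's underside, axes as the plate's, bricks lie with their length along x
- sbox_in (a point): fixed blue open source box: centre of its inner floor; inside 96 mm along x by 138 mm along y, walls 5 mm thick, rim about 29 mm above the inner floor (floor 5 mm thick); z up. A long case lies with its length along the box's x, three rows (each one long case or two pots) fill it with about 3 mm between them
- foam_rack: black foam vial rack 60 x 45 x 45 mm, bystander; origin at its underside
- vial: small jar 36 mm across, 60 mm tall, bystander; origin at its underside
- driver: screwdriver 170 mm long, lying, bystander
- optic_post: steel post 25 mm across, 75 mm tall, standing, bystander; origin at its underside
- spanner: spanner 150 mm long, lying, bystander
- flange: small aluminium flange 70 mm across, 20 mm tall, bystander; origin at its underside
There are look-alikes about, which are no part of the job. What is shaped like the part that bears full_3_center but purple or red is not meant.

How it is judged:
On the way, in this order (a step that is already met when the one before it is completed fails the run):
1. the first course lies in the outline: two full bricks end to end (((x of full_1_center in the frame of c1_a between -0.009 and 0.009 m and y of full_1_center in the frame of c1_a between -0.007 and 0.007 m and z of full_1_center in the frame of c1_a between -0.004 and 0.004 m and angle between the x axis of full_1_center and the x axis of c1_a, either way round below 0.1 rad and contact force between the fingers and full_1 below 0.05 N and linear speed of full_1 below 0.02 m/s) or (x of full_2_center in the frame of c1_a between -0.009 and 0.009 m and y of full_2_center in the frame of c1_a between -0.007 and 0.007 m and z of full_2_center in the frame of c1_a between -0.004 and 0.004 m and angle between the x axis of full_2_center and the x axis of c1_a, either way round below 0.1 rad and contact force between the fingers and full_2 below 0.05 N and linear speed of full_2 below 0.02 m/s) or (x of full_3_center in the frame of c1_a between -0.009 and 0.009 m and y of full_3_center in the frame of c1_a between -0.007 and 0.007 m and z of full_3_center in the frame of c1_a between -0.004 and 0.004 m and angle between the x axis of full_3_center and the x axis of c1_a, either way round below 0.1 rad and contact force between the fingers and full_3 below 0.05 N and linear speed of full_3 below 0.02 m/s)) and ((x of full_1_center in the frame of c1_b between -0.009 and 0.009 m and y of full_1_center in the frame of c1_b between -0.007 and 0.007 m and z of full_1_center in the frame of c1_b between -0.004 and 0.004 m and angle between the x axis of full_1_center and the x axis of c1_b, either way round below 0.1 rad and contact force between the fingers and full_1 below 0.05 N and linear speed of full_1 below 0.02 m/s) or (x of full_2_center in the frame of c1_b between -0.009 and 0.009 m and y of full_2_center in the frame of c1_b between -0.007 and 0.007 m and z of full_2_center in the frame of c1_b between -0.004 and 0.004 m and angle between the x axis of full_2_center and the x axis of c1_b, either way round below 0.1 rad and contact force between the fingers and full_2 below 0.05 N and linear speed of full_2 below 0.02 m/s) or (x of full_3_center in the frame of c1_b between -0.009 and 0.009 m and y of full_3_center in the frame of c1_b between -0.007 and 0.007 m and z of full_3_center in the frame of c1_b between -0.004 and 0.004 m and angle between the x axis of full_3_center and the x axis of c1_b, either way round below 0.1 rad and contact force between the fingers and full_3 below 0.05 N and linear speed of full_3 below 0.02 m/s))), for 0.2 s.
2. the second course lies on it: half, full and half brick (all of step 1 and ((x of half_1_center in the frame of c2_a between -0.009 and 0.009 m and y of half_1_center in the frame of c2_a between -0.007 and 0.007 m and z of half_1_center in the frame of c2_a between -0.004 and 0.004 m and (angle between the x axis of half_1_center and the x axis of c2_a, either way round below 0.1 rad or angle between the y axis of half_1_center and the x axis of c2_a, either way round below 0.1 rad) and contact force between the fingers and half_1 below 0.05 N and linear speed of half_1 below 0.02 m/s) or (x of half_2_center in the frame of c2_a between -0.009 and 0.009 m and y of half_2_center in the frame of c2_a between -0.007 and 0.007 m and z of half_2_center in the frame of c2_a between -0.004 and 0.004 m and (angle between the x axis of half_2_center and the x axis of c2_a, either way round below 0.1 rad or angle between the y axis of half_2_center and the x axis of c2_a, either way round below 0.1 rad) and contact force between the fingers and half_2 below 0.05 N and linear speed of half_2 below 0.02 m/s)) and ((x of full_1_center in the frame of c2_m between -0.009 and 0.009 m and y of full_1_center in the frame of c2_m between -0.007 and 0.007 m and z of full_1_center in the frame of c2_m between -0.004 and 0.004 m and angle between the x axis of full_1_center and the x axis of c2_m, either way round below 0.1 rad and contact force between the fingers and full_1 below 0.05 N and linear speed of full_1 below 0.02 m/s) or (x of full_2_center in the frame of c2_m between -0.009 and 0.009 m and y of full_2_center in the frame of c2_m between -0.007 and 0.007 m and z of full_2_center in the frame of c2_m between -0.004 and 0.004 m and angle between the x axis of full_2_center and the x axis of c2_m, either way round below 0.1 rad and contact force between the fingers and full_2 below 0.05 N and linear speed of full_2 below 0.02 m/s) or (x of full_3_center in the frame of c2_m between -0.009 and 0.009 m and y of full_3_center in the frame of c2_m between -0.007 and 0.007 m and z of full_3_center in the frame of c2_m between -0.004 and 0.004 m and angle between the x axis of full_3_center and the x axis of c2_m, either way round below 0.1 rad and contact force between the fingers and full_3 below 0.05 N and linear speed of full_3 below 0.02 m/s)) and ((x of half_1_center in the frame of c2_b between -0.009 and 0.009 m and y of half_1_center in the frame of c2_b between -0.007 and 0.007 m and z of half_1_center in the frame of c2_b between -0.004 and 0.004 m and (angle between the x axis of half_1_center and the x axis of c2_b, either way round below 0.1 rad or angle between the y axis of half_1_center and the x axis of c2_b, either way round below 0.1 rad) and contact force between the fingers and half_1 below 0.05 N and linear speed of half_1 below 0.02 m/s) or (x of half_2_center in the frame of c2_b between -0.009 and 0.009 m and y of half_2_center in the frame of c2_b between -0.007 and 0.007 m and z of half_2_center in the frame of c2_b between -0.004 and 0.004 m and (angle between the x axis of half_2_center and the x axis of c2_b, either way round below 0.1 rad or angle between the y axis of half_2_center and the x axis of c2_b, either way round below 0.1 rad) and contact force between the fingers and half_2 below 0.05 N and linear speed of half_2 below 0.02 m/s))), for 0.2 s.
3. every source holder stands in the source box (x of case_1_center in the frame of sbox_in between -0.045 and 0.045 m and y of case_1_center in the frame of sbox_in between -0.06 and 0.06 m and z of case_1_center in the frame of sbox_in between 0.03 and 0.039 m and angle between each of case_1_center, case_2_center, pot_round_center, pot_square_center's own z axis and vertical below 0.1 rad and linear speed of each of case_1, case_2, pot_round, pot_square below 0.02 m/s and contact force between the fingers and case_1 below 0.05 N and x of case_2_center in the frame of sbox_in between -0.045 and 0.045 m and y of case_2_center in the frame of sbox_in between -0.06 and 0.06 m and z of case_2_center in the frame of sbox_in between 0.03 and 0.039 m and contact force between the fingers and case_2 below 0.05 N and x of pot_round_center in the frame of sbox_in between -0.045 and 0.045 m and y of pot_round_center in the frame of sbox_in between -0.06 and 0.06 m and z of pot_round_center in the frame of sbox_in between 0.03 and 0.039 m and contact force between the fingers and pot_round below 0.05 N and x of pot_square_center in the frame of sbox_in between -0.045 and 0.045 m and y of pot_square_center in the frame of sbox_in between -0.06 and 0.06 m and z of pot_square_center in the frame of sbox_in between 0.03 and 0.039 m and contact force between the fingers and pot_square below 0.05 N), for 0.2 s.
At the end, for the whole second after the job is handed in: Each of the five brick places holds a released brick of the right length at rest, within 9 mm along and 7 mm across, 4 mm in height and 0.1 rad of the plate's direction; every source holder present stands upright (within 0.1 rad) on the floor of the blue box, released and at rest (all of step 2 and all of step 3); the robot touches nothing.
It fails at once if a source holder is squeezed with more than 20 N by the fingers (contact force between the fingers and case_1 above 45 N or contact force between the fingers and case_2 above 45 N or contact force between the fingers and pot_round above 45 N or contact force between the fingers and pot_square above 45 N).
It fails at once if a bystander is moved more than 4 cm (distance of any of foam_rack, vial, driver, optic_post, spanner, flange from where it was at the start of the episode above 0.04 m).
Of case_1, case_2, pot_round, pot_square only 2 to 4 are there at a start; the rules pass over those that are not, and their reading is None.
At some moment in a run one of case_1, case_2, pot_round, pot_square may be knocked a few centimetres aside while the robot is not near it.
It also fails if it takes over 210 s, if anything falls off the work surface, if the arm or the gripper's body presses on something with over 40 N, if the wrist force passes 120 N, or if a joint passes its speed limit or range.

## Robot

A 6-joint arm with a two-finger parallel gripper is mounted at the origin on the work surface. World frame = base frame: x ahead of the robot, y to its left, z up, the work surface at z = 0. Lengths are in m, angles in rad, forces in N, time in s.
With the tool pointing down it reaches from about 0.35 to 0.85 m from the base axis. Payload 8.1 kg.
Tool frame: the origin (TCP) lies midway between the tips of the shut fingers; the grasp point (between the pads) lies 19 mm behind it; z points along the fingers, y is the line along which they close (so a half turn about z gives the same grasp; the last joint's range is limited). The gripper opens to 93 mm and grips with 3 to 60 N. Pads are 15 mm wide; open, the fingers measure 128 mm over their backs; the gripper's body (75 mm by 188 mm) begins 65 mm behind the grasp point.
Start: joints at [-0.085, 0.13, 1.488, -0, 1.523, -0.085], TCP at [0.6, 0, 0.185] pointing down, gripper open.
Joint ranges: [-2.96, 2.96], [-0.89, 2.26], [0.02, 2.5], [-1.34, 4.48], [0, 2.73], [-2.66, 2.66]. Speed limits (rad/s): [2.39, 2.39, 2.79, 3.14, 3.14, 3.14].

## Interface

Orientations are given as a unit quaternion [x, y, z, w].
In Python, from rig import bot gives the robot as it stands. The module is installed in compiled form; this text tells all that it offers.
- The arm moves only by the tool step_arm, never from a script. Its argument "targets" is a list of rows, each a list of 7 numbers: the shift along the tool's x, y, z in cm, then the turn, a rotation vector about the tool's x, y, z in rad, then the finger opening in cm, from 0 to 9.3. A call has 1 to 5 rows; each row shifts and turns the commanded pose from where the row before left it, along the tool's axes as they then stand; what a row does not reach is not made up. A row lasts 1/8 s, in which the tool goes at most 62.5 mm and 10.7 degrees, less where a joint would pass 70% of its speed; a pose out of reach is approached as far as the arm can. A call is refused whole if a number of a shift passes 6.25 or a number of a turn 0.188, either way. A call with a gripper value outside its range is refused whole. The fingers move at their own pace and stop on an object; the grip force is fixed at half the most. Time passes only in rows, so rows that do not move let the fingers close. It gives the time, the measured TCP pose, the force, the opening and the grip force at its end, in the units of the state.
- bot.read_state(): the state, without advancing time (a new reading comes with each control period).
- bot.get_image(name): name is "scene" or "side" or "wrist"; returns the picture (400x640x3 uint8, red, green, blue); there is no depth.
- bot.camera_params(name): a dict with "camera_matrix" (3x3 intrinsics, pixels), "D" ([k1, k2, p1, p2, k3] as OpenCV has them; the pictures are not rectified), "R" (3x3) and "t" (3): a world point X has camera coordinates R X + t; the wrist camera has in their place "mount" (4x4, takes a point from camera to tool coordinates, whose origin is the TCP and whose axes are the flange's). Camera axes: x right, y down, z forward; pixel columns grow to the right and rows downward; lengths in m; the calibration is good to about 2 mm. A picture is of the moment at which its call begins: read the wrist's pose just before it. camera_params takes no time and is no camera call.
- bot.job_done(): hands the job in; it is judged then, once.
The state is a dict: "time": time; "joint_positions": joint angles; "qvel": joint speeds; "effort": joint torques, N m; "tcp_pos": TCP position; "tool_rot": TCP orientation; "wrist_force": force on the tool from outside, world axes, zero at the start; "torque": the same for the moment, N m; "finger_gap": finger opening in m; "grip_force": force on a finger pad.
Only numpy, scipy, OpenCV 4.12 (cv2) and the standard library are available. Lean on these libraries where they do the work, as an engineer would, in place of code of your own. Each camera call takes 0.05 s, during which the arm holds its last target. There are 200 camera calls.

## Working session

There is one attempt and no reset: what is moved stays moved. The work goes in short steps, Python scripts to look and compute and a tool call to move; the robot and the scene stay as the last step left them, time stands still between calls to the robot, and variables do not carry over. Pictures are saved under pics/ and viewed, at most 14 in all, crops included, and the job is handed in when it is done.

Besides the shell and the picture viewer there is one more tool, called after "Request:" by a JSON object that holds its "op" and its "data", one argument or row to a line. step_arm: Moves the arm, as the interface text tells. Its arguments: {"type":"object","properties":{"targets":{"type":"array"}},"required":["targets"]}

```bash
mkdir -p pics; cat > h.py <<'E'
import numpy as np, cv2, sys
from rig import bot
from scipy.spatial.transform import Rotation as Ro
def cam(name, s=None):
    p=bot.camera_params(name); K=np.array(p["camera_matrix"],float); D=np.array(p["D"],float)
    if "R" in p: return K,D,np.array(p["R"]),np.array(p["t"])
    s=s or bot.read_state(); T=np.eye(4); T[:3,:3]=Ro.from_quat(s["tool_rot"]).as_matrix(); T[:3,3]=s["tcp_pos"]
    M=np.linalg.inv(T@np.array(p["mount"])); return K,D,M[:3,:3],M[:3,3]
def grab(name):
    s=bot.read_state(); im=bot.get_image(name); return im,cam(name,s)
def save(im,fn): cv2.imwrite('pics/'+fn,cv2.cvtColor(im,cv2.COLOR_RGB2BGR))
def px2w(c,uv,z):
    K,D,R,t=c; n=cv2.undistortPoints(np.array(uv,float).reshape(-1,1,2),K,D)[:,0]
    d=np.c_[n,np.ones(len(n))]@R; o=-R.T@t; return o+d*((z-o[2])/d[:,2])[:,None]
def w2px(c,P):
    K,D,R,t=c; return cv2.projectPoints(np.array(P,float).reshape(-1,3),cv2.Rodrigues(R)[0],t,K,D)[0][:,0]
def box(x,y,z0,yaw,L,W,H):
    c,s=np.cos(yaw),np.sin(yaw)
    return [[x+c*a*L/2-s*b*W/2,y+s*a*L/2+c*b*W/2,z] for z in(z0,z0+H) for a,b in((-1,-1),(1,-1),(1,1),(-1,1))]
E
python3 - <<'E'
from h import *
for n in("scene","side","wrist"):
    im,c=grab(n); save(im,n+'0.png'); print(n,-c[2].T@c[3],c[2][2])
print(bot.read_state())
E
```

```text
scene [1.2089906  1.02918963 0.96060105] [-0.43217712 -0.67417956 -0.59891974]
side [0.0047018  0.91028779 0.98745643] [ 0.3836425  -0.65047142 -0.65551916]
wrist [0.59975484 0.06998338 0.38503406] [-5.96214710e-04 -2.50388881e-01 -9.68145161e-01]
{'time': 0.15, 'joint_positions': array([-8.54102426e-02,  1.31011344e-01,  1.48900603e+00,  2.16716647e-05,
        1.52301614e+00, -8.53859787e-02]), 'qvel': array([-0.00035797, -0.00132469, -0.0033808 ,  0.00012715, -0.00149311,
        0.00051976]), 'effort': array([ 8.59073725e-05, -5.60473788e+01, -4.92333663e+01,  7.68201635e-02,
        3.05504061e-02, -1.41810942e-04]), 'tcp_pos': array([5.99515548e-01, 6.66098752e-05, 1.84027016e-01]), 'tool_rot': array([ 7.07115548e-01,  7.07097648e-01, -4.55836672e-04, -5.57988668e-04]), 'wrist_force': array([-0.03786464,  0.51951333, -0.10071308]), 'torque': array([ 0.05365731, -0.03661165, -0.01994537]), 'grip_force': 0.0, 'finger_gap': 0.0930467008653319}
```

```bash
ls pics
```

```text
scene0.png
side0.png
wrist0.png
```

View pics/scene0.png

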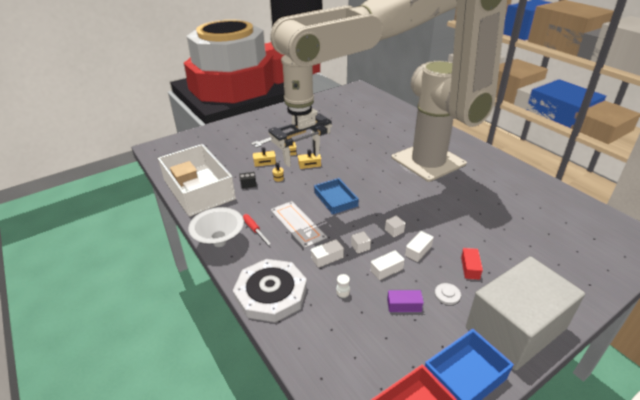

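View pics/side0.png

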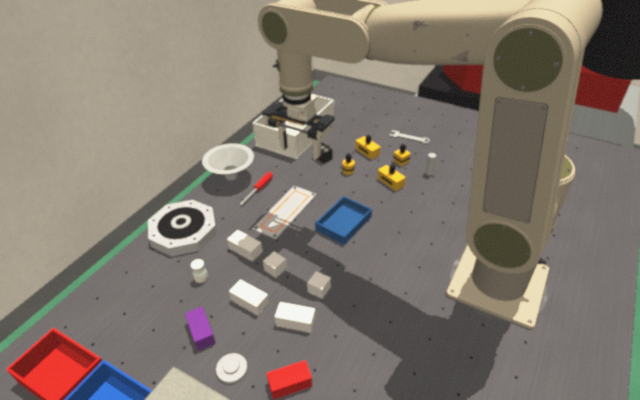

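```bash
python3 - <<'E'
from h import *
c=cam("scene"); d=cam("side"); print(c[0][0,0])
pts=dict(fullA=((327,253),(244,245),.02),fullB=((387,265),(249,296),.02),fullC=((420,246),(295,317),.02),halfA=((361,241),(275,265),.02),halfB=((395,226),(319,284),.02),
plate=((298,223),(286,211),.004),box=((336,195),(344,220),.01),caseA=((264,158),(368,150),.03),potA=((278,173),(348,165),.03),caseB=((310,160),(391,178),.03),potB=((291,148),(402,155),.03),
vial=((343,286),(199,271),.03),foam=((248,180),(323,153),.03),optic=((315,147),(431,165),.04),driver=((257,230),(257,189),.01),spanner=((270,142),(409,137),.0),flange=((448,294),(231,368),.01))
for k,(a,b,z) in pts.items(): print(k,px2w(c,[a],z)[0].round(3),px2w(d,[b],z)[0].round(3))
E
```

```text
439.1028337033335
fullA [0.656 0.224 0.02 ] [0.661 0.224 0.02 ]
fullB [0.539 0.367 0.02 ] [0.543 0.363 0.02 ]
fullC [0.401 0.363 0.02 ] [0.406 0.361 0.02 ]
halfA [0.537 0.241 0.02 ] [0.542 0.244 0.02 ]
halfB [0.401 0.247 0.02 ] [0.405 0.244 0.02 ]
plate [0.645 0.035 0.004] [0.643 0.032 0.004]
box [ 0.451 -0.015  0.01 ] [ 0.462 -0.011  0.01 ]
caseA [ 0.559 -0.366  0.03 ] [ 0.542 -0.351  0.03 ]
potA [ 0.567 -0.237  0.03 ] [ 0.565 -0.239  0.03 ]
caseB [ 0.415 -0.245  0.03 ] [ 0.409 -0.242  0.03 ]
potB [ 0.428 -0.371  0.03 ] [ 0.425 -0.378  0.03 ]
vial [0.701 0.367 0.03 ] [0.704 0.366 0.03 ]
foam [ 0.683 -0.261  0.03 ] [ 0.674 -0.261  0.03 ]
optic [ 0.351 -0.305  0.04 ] [ 0.314 -0.356  0.04 ]
driver [ 0.779 -0.006  0.01 ] [ 0.781 -0.008  0.01 ]
spanner [ 0.452 -0.515  0.   ] [ 0.458 -0.539  0.   ]
flange [0.467 0.543 0.01 ] [0.466 0.541 0.01 ]
```

View pics/wrist0.png

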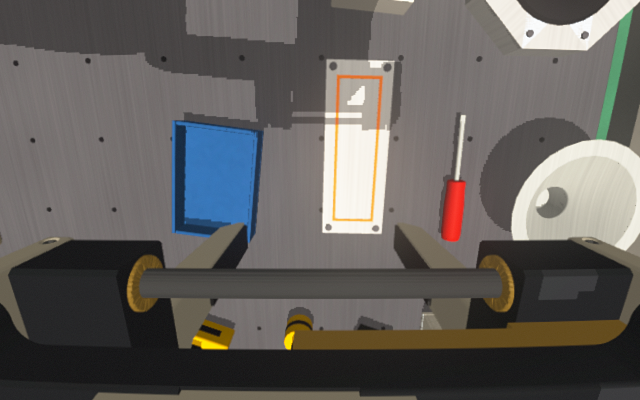

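```bash
cat >> h.py <<'E'
from scipy.optimize import minimize
def sil(c,P,shape):
    m=np.zeros(shape,np.uint8); h=cv2.convexHull((w2px(c,P)*16).astype(np.int32).reshape(-1,1,2))
    cv2.fillConvexPoly(m,h,255,cv2.LINE_AA,4); return m/255.
def fit(c,mask,x0,z0,dims,valid=None,pad=40):
    """pose (x,y,yaw) of a box by silhouette overlap; dims L,W,H"""
    valid=np.ones(mask.shape) if valid is None else valid
    u=w2px(c,box(*x0[:2],z0,x0[2],*dims)); roi=np.zeros(mask.shape); a,b=u.min(0).astype(int)-pad,u.max(0).astype(int)+pad
    roi[max(a[1],0):b[1],max(a[0],0):b[0]]=1; w=roi*valid; mk=(mask>0)*w
    f=lambda p:1-np.minimum(s:=sil(c,box(p[0],p[1],z0,p[2],*dims),mask.shape)*w,mk).sum()/np.maximum(s,mk).sum()
    best=None
    for dy in(-.4,0,.4):
        r=minimize(f,[x0[0],x0[1],x0[2]+dy],method='Nelder-Mead',options=dict(initial_simplex=np.array([x0[0],x0[1],x0[2]+dy])+np.array([[0,0,0],[.015,0,0],[0,.015,0],[0,0,.2]]),xatol=1e-4,fatol=1e-5))
        if best is None or r.fun<best.fun: best=r
    return best.x.round(4),round(best.fun,3)
E
cat > a.py <<'E'
from h import *
im=cv2.imread('pics/wrist0.png')[:,:,::-1]; c=cam("wrist")
hsv=cv2.cvtColor(np.ascontiguousarray(im),cv2.COLOR_RGB2HSV)
H,S,V=[hsv[...,i].astype(int) for i in range(3)]
blue=((H>95)&(H<125)&(S>100)); valid=np.ones(blue.shape); valid[222:]=0
print('box',fit(c,blue,(0.455,-.013,1.57),0,(.148,.106,.034),valid))
o=((H>5)&(H<22)&(S>110)&(V>120)); o[228:]=0; o[:, :300]=0;o[:,400:]=0
v,u=np.nonzero(o); P=px2w(c,np.c_[u,v],.004)[:,:2]*1000; print(len(P),cv2.minAreaRect(P.astype(np.float32)))
E
python3 a.py
```

```text
box (array([ 0.4622, -0.0068,  1.4382]), np.float64(0.027))
988 ((647.2510986328125, 32.54576873779297), (194.38485717773438, 58.38936996459961), 88.73043823242188)
```

Request:
{"op": "step_arm", "data": {
  "targets": [
    [5,-3,-1,0,0,0,7],
    [5,-3,-1,0,0,0,7],
    [5,-1,-1,0,0,0,7],
    [5,0,-2,0,0,0,7],
    [0,0,0,0,0,0,7]
  ]
}}

```text
time: 0.78
tcp_pos: [0.5301, 0.2034, 0.2365]
tool_rot: [0.706, 0.709, 0.001, 0.0]
wrist_force: [0.5, -0.5, 0.2]
finger_gap: 0.07
grip_force: 0.0
```

```bash
python3 - <<'E'
from h import *
im,c=grab("wrist"); save(im,'w1.png'); s=bot.read_state(); print(s['tcp_pos'],s['tool_rot'],s['time']); np.save('w1.npy',np.array([*s['tcp_pos'],*s['tool_rot']]))
E
```

```text
[0.52997952 0.20146256 0.2353153 ] [7.06036886e-01 7.08174889e-01 3.87153866e-04 3.04068765e-04] 0.825
```

View pics/w1.png

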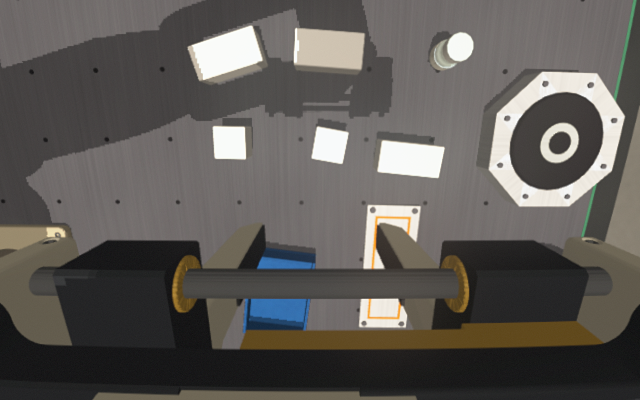

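```bash
cat > b.py <<'E'
from h import *
im=np.ascontiguousarray(cv2.imread('pics/w1.png')[:,:,::-1]); w=np.load('w1.npy'); c=cam("wrist",dict(tcp_pos=w[:3],tool_rot=w[3:]))
hsv=cv2.cvtColor(im,cv2.COLOR_RGB2HSV); V=hsv[...,2].astype(int); S=hsv[...,1]
print(im[50,330],im[35,298],im[50,225],im[150,230],im[75,330], im[100,330])
for n,x0,L,th in(("fA",(.658,.224,0),.09,200),("fB",(.54,.365,0),.09,150),("fC",(.403,.362,.3),.09,200),("hA",(.54,.242,0),.045,200),("hB",(.403,.245,0),.045,200)):
    print(n,fit(c,V>th,x0,.04,(L,.045,1e-4),pad=8), fit(c,V>th,x0,0,(L,.045,.04),pad=8))
o=((hsv[...,0]>5)&(hsv[...,0]<22)&(S>110)&(V>120)); o[322:]=0; o[:210]=0; o[:,:355]=0;o[:,425:]=0
v,u=np.nonzero(o); P=px2w(c,np.c_[u,v],.004)[:,:2]*1000; print(len(P),cv2.minAreaRect(P.astype(np.float32)))
E
python3 b.py
```

```text
[204 194 175] [207 194 176] [250 251 249] [249 251 249] [83 80 76] [82 80 79]
fA (array([ 0.6578,  0.2223, -0.0967]), np.float64(0.077)) (array([ 0.6582,  0.2222, -0.13  ]), np.float64(0.163))
fB (array([ 0.5406,  0.3649, -0.0778]), np.float64(0.083)) (array([ 0.5408,  0.3646, -0.0723]), np.float64(0.186))
fC (array([0.4063, 0.3594, 0.2698]), np.float64(0.099)) (array([0.4075, 0.36  , 0.2537]), np.float64(0.26))
hA (array([ 0.5436,  0.2418, -0.1817]), np.float64(0.101)) (array([ 0.5434,  0.2417, -0.188 ]), np.float64(0.106))
hB (array([ 0.4037,  0.245 , -0.0402]), np.float64(0.105)) (array([0.4037, 0.2455, 0.0265]), np.float64(0.252))
338 ((646.0671997070312, 29.204689025878906), (193.46484375, 57.617530822753906), 88.83595275878906)
```

Request:
{"op": "step_arm", "data": {
  "targets": [
    [0.7,4.3,0,0,0,0,7],
    [0.7,4.3,0,0,0,0,7],
    [0.7,4.2,0,0,0,0,7],
    [0,0,2,0,0,-0.184,7],
    [0,0,2,0,0,-0.184,7]
  ]
}}

```text
time: 1.45
tcp_pos: [0.6584, 0.2189, 0.1923]
tool_rot: [0.564, 0.826, -0.001, -0.001]
wrist_force: [0.2, 0.8, -0.8]
finger_gap: 0.07
grip_force: 0.0
```

Request:
{"op": "step_arm", "data": {
  "targets": [
    [0,0,2.5,0,0,-0.184,7],
    [0,0,2.5,0,0,-0.184,7],
    [0,0,2.5,0,0,-0.184,7],
    [0,0,2.5,0,0,-0.184,7],
    [0,0,2.5,0,0,-0.184,7]
  ]
}}

```text
time: 2.08
tcp_pos: [0.6576, 0.2189, 0.0678]
tool_rot: [0.139, 0.99, -0.001, -0.001]
wrist_force: [0.4, -0.1, -0.2]
finger_gap: 0.0701
grip_force: 0.0
```

Request:
{"op": "step_arm", "data": {
  "targets": [
    [0,0,1.5,0,0,-0.184,7],
    [0,0,0,0,0,0,7],
    [0,0,0,0,0,0,7]
  ]
}}

```text
time: 2.45
tcp_pos: [0.6584, 0.2201, 0.0552]
tool_rot: [0.052, 0.999, -0.0, 0.0]
wrist_force: [-0.6, 0.4, 0.2]
finger_gap: 0.0699
grip_force: 0.0
```

```bash
cat >> h.py <<'E'
def go(x,y,z,yaw,s=None):
    s=s or bot.read_state(); R=Ro.from_quat(s["tool_rot"]).as_matrix(); p=np.array(s["tcp_pos"])
    y0=np.arctan2(R[1,0],R[0,0]); d=(yaw-y0+np.pi)%(2*np.pi)-np.pi
    w=np.array([x,y,z])-p; M=lambda a:np.array([[np.cos(a),np.sin(a),0],[np.sin(a),-np.cos(a),0],[0,0,-1]])
    print('now',p.round(4),'yaw',y0.round(4),'tilt',np.arccos(-R[2,2]).round(4),'| cm now-axes',(M(y0).T@w*100).round(2),'cm end-axes',(M(yaw).T@w*100).round(2),'toolz turn',(-d).round(3),'q6',s['joint_positions'][5].round(2),'gap',round(s['finger_gap'],4),'F',round(s['grip_force'],1),'t',s['time'])
E
python3 - <<'E'
from h import *
go(.658,.2225,.010,np.pi-.097)
E
```

```text
now [0.6584 0.2201 0.0552] yaw 3.0376 tilt 0.0002 | cm now-axes [0.06 0.24 4.52] cm end-axes [0.06 0.24 4.52] toolz turn -0.007 q6 -1.22 gap 0.0699 F 0.0 t 2.45
```

Request:
{"op": "step_arm", "data": {
  "targets": [
    [0.05,0.2,2.5,0,0,0,7],
    [0,0,2,0,0,0,7],
    [0,0,0,0,0,0,3],
    [0,0,0,0,0,0,3],
    [0,0,0,0,0,0,3]
  ]
}}

```text
time: 3.08
tcp_pos: [0.6587, 0.2233, 0.0112]
tool_rot: [0.05, 0.999, 0.0, 0.001]
wrist_force: [-0.4, 0.1, 0.6]
finger_gap: 0.0445
grip_force: 0.0
```

Request:
{"op": "step_arm", "data": {
  "targets": [
    [0,0,0,0,0,0,3],
    [0,0,0,0,0,0,3],
    [0,0,0,0,0,0,3]
  ]
}}

```text
time: 3.45
tcp_pos: [0.6578, 0.2231, 0.01]
tool_rot: [0.049, 0.999, 0.0, 0.0]
wrist_force: [-0.0, 0.7, -0.4]
finger_gap: 0.0302
grip_force: 0.0
```

```bash
python3 - <<'E'
from h import *
a,c=grab("side"); b,d=grab("scene"); print(w2px(c,[[.658,.223,.01]]),w2px(d,[[.658,.223,.01]]))
f=lambda im,u:cv2.resize(im[u[1]-60:u[1]+60,u[0]-60:u[0]+60],(400,400),interpolation=cv2.INTER_CUBIC)
save(np.hstack([f(a,w2px(c,[[.658,.223,.02]])[0].astype(int)),f(b,w2px(d,[[.658,.223,.02]])[0].astype(int))]),'c1.png')
E
```

```text
[[245.51204207 247.56029461]] [[326.40661895 255.38296341]]
```

View pics/c1.png

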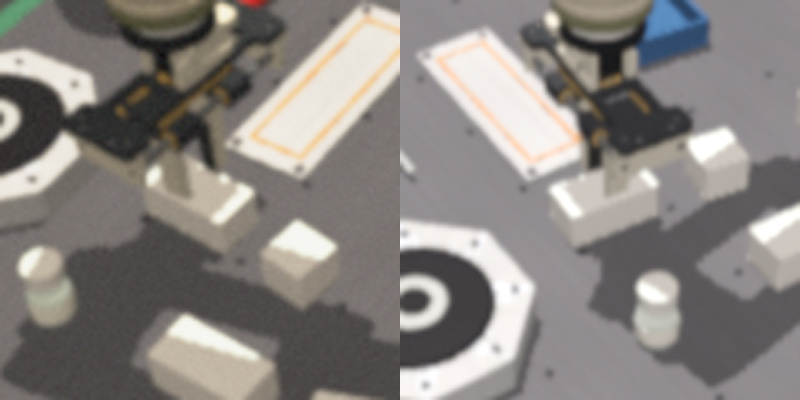

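Request:
{"op": "step_arm", "data": {
  "targets": [
    [0,0,-1,0,0,0,3],
    [0,0,-2,0,0,0,3],
    [0,0,-3,0,0,0,3],
    [0,0,-3,0,0,0,3],
    [0,0,0,0,0,0,3]
  ]
}}

```text
time: 4.18
tcp_pos: [0.6608, 0.2239, 0.1058]
tool_rot: [0.049, 0.999, 0.001, 0.004]
wrist_force: [1.4, -0.6, 0.5]
finger_gap: 0.0298
grip_force: 0.0
```

```bash
python3 - <<'E'
from h import *
a,c=grab("side"); b,d=grab("scene"); 
f=lambda im,u:cv2.resize(im[u[1]-60:u[1]+60,u[0]-60:u[0]+60],(400,400),interpolation=cv2.INTER_CUBIC)
save(np.hstack([f(a,w2px(c,[[.658,.223,.04]])[0].astype(int)),f(b,w2px(d,[[.658,.223,.04]])[0].astype(int))]),'c2.png')
s=bot.read_state();print(s['tcp_pos'],s['finger_gap'],s['grip_force'],s['wrist_force'])
E
```

```text
[0.65822848 0.22320006 0.10094694] 0.030017023582013358 0.0 [-0.21763051 -0.35905437 -0.45615303]
```

View pics/c2.png

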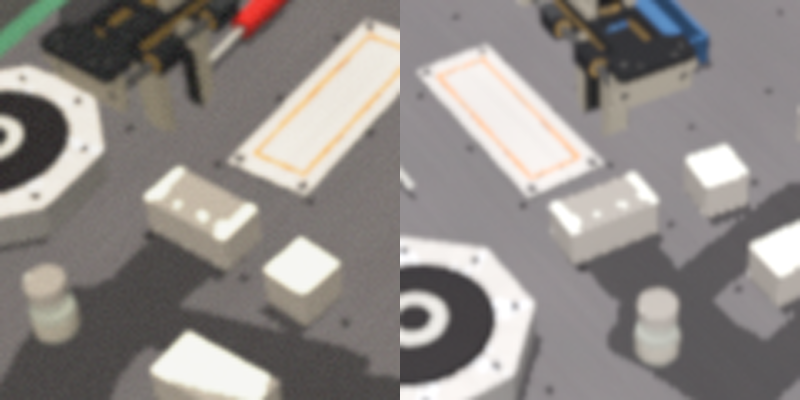

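```bash
python3 - <<'E'
from h import *
for n in("side","scene"):
    c=cam(n); u=w2px(c,[[.658,.223,.04]])[0].astype(int)
    for z in(.101,.12,.13,.14): 
        print(n,z,((w2px(c,[[.6582,.2232,z],[.657,.208,z],[.660,.238,z]])-u+60)*400/120).round().tolist())
E
```

```text
side 0.101 [[191.0, 149.0], [203.0, 138.0], [178.0, 159.0]]
side 0.12 [[188.0, 132.0], [200.0, 121.0], [175.0, 142.0]]
side 0.13 [[186.0, 123.0], [199.0, 112.0], [173.0, 133.0]]
side 0.14 [[185.0, 114.0], [197.0, 103.0], [172.0, 124.0]]
scene 0.101 [[201.0, 151.0], [192.0, 141.0], [209.0, 161.0]]
scene 0.12 [[201.0, 134.0], [192.0, 125.0], [209.0, 144.0]]
scene 0.13 [[201.0, 126.0], [192.0, 116.0], [209.0, 136.0]]
scene 0.14 [[201.0, 117.0], [192.0, 107.0], [209.0, 127.0]]
```

Request:
{"op": "step_arm", "data": {
  "targets": [
    [0,0,0,0,0,0,7],
    [0,0,0,0,0,0,7],
    [0,0,0,0,0,0,7],
    [0,0,0,0,0,0,7],
    [0,0,0,0,0,0,7]
  ]
}}

```text
time: 4.9
tcp_pos: [0.6577, 0.2231, 0.0997]
tool_rot: [0.049, 0.999, 0.0, -0.0]
wrist_force: [0.2, -0.1, 0.4]
finger_gap: 0.0691
grip_force: 0.0
```

```bash
cat > d.py <<'E'
from h import *
import sys
s=bot.read_state(); out=[]
for n in("side","scene"):
    im,c=grab(n); im=im.copy(); u=w2px(c,[s['tcp_pos']+np.array([0,0,.03])])[0].astype(int)
    cr=cv2.resize(im[u[1]-45:u[1]+45,u[0]-45:u[0]+45],(400,300+100),interpolation=cv2.INTER_CUBIC)
    for z in(0,.01,.02,.03,.04):
        p=((w2px(c,[s['tcp_pos']+np.array([0,0,z])])[0]-u+45)*400/90).astype(int); cv2.circle(cr,tuple(int(i) for i in p),3,(255,0,0) if z==0 else (0,255,0),-1)
    out.append(cr)
np.save(sys.argv[1],np.hstack(out)); print(s['tcp_pos'],s['finger_gap'])
E
python3 d.py o7.npy
```

```text
[0.65769483 0.2230691  0.09974936] 0.06909621527764363
```

Request:
{"op": "step_arm", "data": {
  "targets": [
    [0,0,0,0,0,0,0],
    [0,0,0,0,0,0,0],
    [0,0,0,0,0,0,0],
    [0,0,0,0,0,0,0],
    [0,0,0,0,0,0,0]
  ]
}}

```text
time: 5.62
tcp_pos: [0.6577, 0.223, 0.0998]
tool_rot: [0.049, 0.999, -0.0, -0.0]
wrist_force: [-0.5, 0.9, -0.7]
finger_gap: 0.0245
grip_force: 0.0
```

Request:
{"op": "step_arm", "data": {
  "targets": [
    [0,0,0,0,0,0,0],
    [0,0,0,0,0,0,0],
    [0,0,0,0,0,0,0],
    [0,0,0,0,0,0,0],
    [0,0,0,0,0,0,0]
  ]
}}

```text
time: 6.25
tcp_pos: [0.6577, 0.223, 0.0998]
tool_rot: [0.049, 0.999, 0.0, -0.0]
wrist_force: [0.0, -0.4, -1.8]
finger_gap: 0.0005
grip_force: 0.0
```

```bash
python3 d.py o0.npy; python3 -c "
from h import *
save(cv2.resize(np.vstack([np.load('o7.npy'),np.load('o0.npy')]),(600,600)),'tips.png')"
```

```text
[0.65770624 0.22304494 0.09983943] 0.0005156889242045063
```

View pics/tips.png

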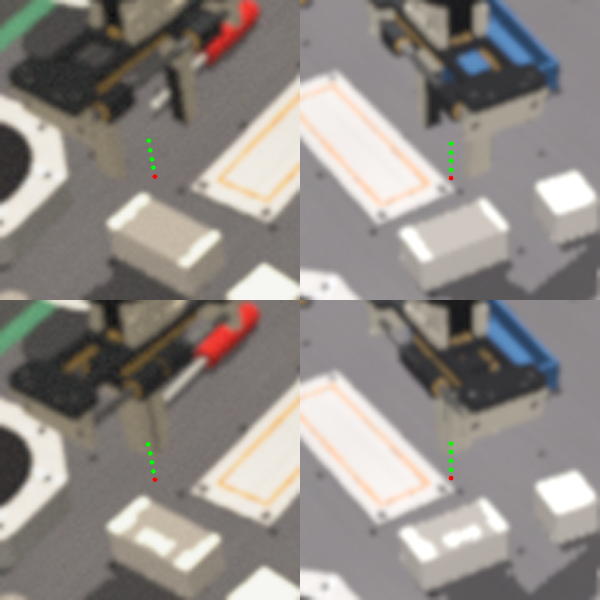

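Request:
{"op": "step_arm", "data": {
  "targets": [
    [0,0,1,0,0,0,6.5],
    [0,0,1,0,0,0,6.5],
    [0,0,1,0,0,0,6.5],
    [0,0,1,0,0,0,6.5],
    [0,0,1,0,0,0,6.5]
  ]
}}

```text
time: 6.98
tcp_pos: [0.6575, 0.223, 0.0489]
tool_rot: [0.049, 0.999, -0.0, -0.0]
wrist_force: [0.2, 0.2, 0.2]
finger_gap: 0.0458
grip_force: 0.0
```

Request:
{"op": "step_arm", "data": {
  "targets": [
    [0,0,1,0,0,0,6.5],
    [0,0,1,0,0,0,6.5],
    [0,0,1,0,0,0,6.5],
    [0,0,1,0,0,0,6.5],
    [0,0,1,0,0,0,6.5]
  ]
}}

```text
time: 7.6
tcp_pos: [0.6577, 0.223, -0.0008]
tool_rot: [0.049, 0.999, -0.0, -0.0]
wrist_force: [0.3, -0.4, -0.2]
finger_gap: 0.065
grip_force: 0.0
```

Request:
{"op": "step_arm", "data": {
  "targets": [
    [0,0,1,0,0,0,6.5],
    [0,0,1,0,0,0,6.5],
    [0,0,0,0,0,0,6.5],
    [0,0,0,0,0,0,3],
    [0,0,0,0,0,0,3]
  ]
}}

```text
time: 8.22
tcp_pos: [0.6582, 0.2232, -0.0194]
tool_rot: [0.049, 0.999, 0.0, 0.001]
wrist_force: [-0.1, -0.1, -0.6]
finger_gap: 0.0498
grip_force: 0.0
```

Request:
{"op": "step_arm", "data": {
  "targets": [
    [0,0,0,0,0,0,3],
    [0,0,0,0,0,0,3],
    [0,0,0,0,0,0,3],
    [0,0,0,0,0,0,3]
  ]
}}

```text
time: 8.72
tcp_pos: [0.6582, 0.2233, -0.0195]
tool_rot: [0.049, 0.999, 0.0, 0.001]
wrist_force: [-0.4, 1.4, 5.4]
finger_gap: 0.0448
grip_force: 30.0
```

Request:
{"op": "step_arm", "data": {
  "targets": [
    [0,0,-1,0,0,0,3],
    [0,0,-2,0,0,0.165,3],
    [0,0,-2,0,0,0.165,3],
    [0,0,-2,0,0,0.165,3],
    [0,0,-2,0,0,0.166,3]
  ]
}}

```text
time: 9.35
tcp_pos: [0.657, 0.2227, 0.0701]
tool_rot: [0.373, 0.928, -0.001, -0.001]
wrist_force: [-0.9, 0.8, -2.3]
finger_gap: 0.0444
grip_force: 30.0
```

Request:
{"op": "step_arm", "data": {
  "targets": [
    [0,0,-2,0,0,0.166,3],
    [0,0,-1,0,0,0.166,3],
    [0,0,0,0,0,0.166,3],
    [0,0,0,0,0,0.166,3],
    [0,0,0,0,0,0.166,3]
  ]
}}

```text
time: 9.98
tcp_pos: [0.6571, 0.2227, 0.0994]
tool_rot: [0.716, 0.698, -0.001, -0.0]
wrist_force: [0.0, -0.2, -2.8]
finger_gap: 0.0447
grip_force: 30.0
```

Request:
{"op": "step_arm", "data": {
  "targets": [
    [-4.8,-0.2,0,0,0,0,3],
    [-4.8,-0.2,0,0,0,0,3],
    [-4.8,-0.3,3,0,0,0,3],
    [0,0,5,0,0,0,3],
    [0,0,0,0,0,0,3]
  ]
}}

```text
time: 10.6
tcp_pos: [0.6427, 0.0782, 0.0144]
tool_rot: [0.714, 0.7, -0.004, -0.004]
wrist_force: [-0.6, 1.2, -2.0]
finger_gap: 0.045
grip_force: 30.0
```

```bash
python3 - <<'E'
from h import *
go(.6478,.0785,-.015,1.55)
E
```

```text
now [0.6427 0.0782 0.0144] yaw 1.5506 tilt 0.0109 | cm now-axes [0.04 0.51 2.94] cm end-axes [0.04 0.51 2.94] toolz turn 0.001 q6 0.06 gap 0.045 F 30.0 t 10.6
```

Request:
{"op": "step_arm", "data": {
  "targets": [
    [0,0,0.5,0,0,0,3],
    [0,0,0,0,0,0,3]
  ]
}}

```text
time: 10.85
tcp_pos: [0.6494, 0.08, 0.017]
tool_rot: [0.713, 0.701, 0.001, 0.001]
wrist_force: [0.4, -1.0, -1.5]
finger_gap: 0.0444
grip_force: 30.0
```

```bash
python3 - <<'E'
from h import *
go(.6478,.0785,-.015,1.55)
E
```

```text
now [0.6494 0.08   0.017 ] yaw 1.5529 tilt 0.0029 | cm now-axes [-0.16 -0.16  3.2 ] cm end-axes [-0.16 -0.16  3.2 ] toolz turn 0.003 q6 0.06 gap 0.0444 F 30.0 t 10.85
```

Request:
{"op": "step_arm", "data": {
  "targets": [
    [-0.1,-0.1,1,0,0,0,3],
    [0,0,1,0,0,0,3],
    [0,0,0.6,0,0,0,3],
    [0,0,0,0,0,0,3],
    [0,0,0,0,0,0,3]
  ]
}}

```text
time: 11.48
tcp_pos: [0.6471, 0.0783, -0.0111]
tool_rot: [0.714, 0.7, 0.0, 0.0]
wrist_force: [0.6, -0.1, -1.6]
finger_gap: 0.0451
grip_force: 30.0
```

```bash
python3 - <<'E'
from h import *
go(.6478,.0785,-.015,1.55); print(bot.read_state()['wrist_force'])
E
```

```text
now [ 0.6471  0.0783 -0.0111] yaw 1.5518 tilt 0.0001 | cm now-axes [0.03 0.07 0.39] cm end-axes [0.03 0.07 0.39] toolz turn 0.002 q6 0.06 gap 0.0451 F 30.0 t 11.475
[ 0.57278832 -0.08699577 -1.64460399]
```

Request:
{"op": "step_arm", "data": {
  "targets": [
    [0,0.05,0.4,0,0,0,3],
    [0,0,0,0,0,0,3],
    [0,0,0,0,0,0,6.5],
    [0,0,0,0,0,0,6.5],
    [0,0,0,0,0,0,6.5]
  ]
}}

```text
time: 12.1
tcp_pos: [0.6477, 0.0782, -0.0149]
tool_rot: [0.714, 0.7, 0.0, 0.0]
wrist_force: [-0.4, -0.5, 0.4]
finger_gap: 0.0643
grip_force: 0.0
```

Request:
{"op": "step_arm", "data": {
  "targets": [
    [0,0,-2,0,0,0,6.5],
    [0,0,-3,0,0,0,6.5],
    [0,0,-4,0,0,0,6.5],
    [0,0,-4,0,0,0,6.5],
    [5.8,-2,0,0,0,0,6.5]
  ]
}}

```text
time: 12.72
tcp_pos: [0.6334, 0.1342, 0.1222]
tool_rot: [0.716, 0.698, 0.004, 0.004]
wrist_force: [-0.0, 1.1, -0.6]
finger_gap: 0.0651
grip_force: 0.0
```

Request:
{"op": "step_arm", "data": {
  "targets": [
    [5.8,-2,0,0,0,0,6.5],
    [5.8,-2,0,0,0,0,6.5],
    [5.8,-2,0,0,0,0,6.5],
    [5.4,-2,0,0,0,0,6.5],
    [0,0,0,0,0,-0.168,6.5]
  ]
}}

```text
time: 13.35
tcp_pos: [0.5511, 0.3708, 0.1168]
tool_rot: [0.65, 0.76, 0.001, -0.0]
wrist_force: [0.3, -0.3, -0.0]
finger_gap: 0.0652
grip_force: 0.0
```

Request:
{"op": "step_arm", "data": {
  "targets": [
    [0,0,0,0,0,-0.168,6.5],
    [0,0,0,0,0,-0.168,6.5],
    [0,0,0,0,0,-0.168,6.5],
    [0,0,0,0,0,-0.168,6.5],
    [0,0,0,0,0,-0.168,6.5]
  ]
}}

```text
time: 13.98
tcp_pos: [0.5533, 0.3663, 0.1168]
tool_rot: [0.284, 0.959, 0.001, 0.001]
wrist_force: [-0.5, 0.1, 0.3]
finger_gap: 0.0652
grip_force: 0.0
```

Request:
{"op": "step_arm", "data": {
  "targets": [
    [0,0,1,0,0,-0.168,6.5],
    [0,0,1,0,0,-0.168,6.5],
    [0,0,1,0,0,-0.168,6.5],
    [0,0,0,0,0,0,6.5],
    [0,0,0,0,0,0,6.5]
  ]
}}

```text
time: 14.6
tcp_pos: [0.5534, 0.3664, 0.0863]
tool_rot: [0.041, 0.999, 0.0, 0.001]
wrist_force: [0.2, 0.6, -0.4]
finger_gap: 0.065
grip_force: 0.0
```

```bash
python3 - <<'E'
from h import *
go(.5406,.3649,-.0195,np.pi-.078)
E
```

```text
now [0.5534 0.3664 0.0863] yaw 3.06 tilt 0.0015 | cm now-axes [ 1.26 -0.25 10.58] cm end-axes [ 1.26 -0.25 10.58] toolz turn -0.004 q6 -0.98 gap 0.065 F 0.0 t 14.6
```

Request:
{"op": "step_arm", "data": {
  "targets": [
    [1.25,-0.25,1,0,0,0,6.5],
    [0,0,4,0,0,0,6.5],
    [0,0,3.4,0,0,0,6.5],
    [0,0,2,0,0,0,6.5],
    [0,0,0.2,0,0,0,6.5]
  ]
}}

```text
time: 15.22
tcp_pos: [0.5394, 0.3641, -0.0222]
tool_rot: [0.039, 0.999, -0.001, -0.001]
wrist_force: [-0.1, -0.1, 1.2]
finger_gap: 0.0649
grip_force: 0.0
```

Request:
{"op": "step_arm", "data": {
  "targets": [
    [0,0,0,0,0,0,3],
    [0,0,0,0,0,0,3],
    [0,0,0,0,0,0,3],
    [0,0,0,0,0,0,3],
    [0,0,0,0,0,0,3]
  ]
}}

```text
time: 15.85
tcp_pos: [0.5416, 0.3654, -0.0193]
tool_rot: [0.039, 0.999, 0.001, 0.001]
wrist_force: [-0.2, 0.2, 6.3]
finger_gap: 0.0449
grip_force: 30.0
```

Request:
{"op": "step_arm", "data": {
  "targets": [
    [0,0,-1,0,0,0,3],
    [0,0,-2,0,0,0.168,3],
    [0,0,-2,0,0,0.168,3],
    [0,0,-2,0,0,0.168,3],
    [0,0,-2,0,0,0.168,3]
  ]
}}

```text
time: 16.48
tcp_pos: [0.5398, 0.3642, 0.0695]
tool_rot: [0.369, 0.93, -0.0, -0.0]
wrist_force: [0.1, 0.2, -1.8]
finger_gap: 0.045
grip_force: 30.0
```

Request:
{"op": "step_arm", "data": {
  "targets": [
    [0,0,-2,0,0,0.168,3],
    [0,0,-1,0,0,0.168,3],
    [0,0,-1,0,0,0.168,3],
    [0,0,0,0,0,0.168,3],
    [0,0,0,0,0,0.168,3]
  ]
}}

```text
time: 17.1
tcp_pos: [0.54, 0.3643, 0.1091]
tool_rot: [0.716, 0.698, -0.0, -0.0]
wrist_force: [-0.3, -0.2, -2.2]
finger_gap: 0.045
grip_force: 30.0
```

```bash
python3 - <<'E'
from h import *
go(.6458,-.0155,-.015,1.551)
E
```

```text
now [0.54   0.3643 0.1091] yaw 1.5462 tilt 0.0005 | cm now-axes [-37.71  11.52  12.41] cm end-axes [-37.77  11.33  12.41] toolz turn -0.005 q6 0.54 gap 0.045 F 30.0 t 17.1
```

Request:
{"op": "step_arm", "data": {
  "targets": [
    [-5.4,1.65,0,0,0,0,3],
    [-5.4,1.65,0,0,0,0,3],
    [-5.4,1.65,0,0,0,0,3],
    [-5.4,1.65,0,0,0,0,3],
    [-5.4,1.65,0,0,0,0,3]
  ]
}}

```text
time: 17.73
tcp_pos: [0.6175, 0.0912, 0.109]
tool_rot: [0.714, 0.7, -0.0, -0.0]
wrist_force: [0.1, 0.4, -1.3]
finger_gap: 0.0451
grip_force: 30.0
```

Request:
{"op": "step_arm", "data": {
  "targets": [
    [-5.4,1.65,0,0,0,0,3],
    [-5.4,1.5,0,0,0,0,3],
    [0,0,4,0,0,0,3],
    [0,0,4,0,0,0,3],
    [0,0,0,0,0,0,3]
  ]
}}

```text
time: 18.35
tcp_pos: [0.6428, -0.0154, 0.0245]
tool_rot: [0.714, 0.7, -0.003, -0.003]
wrist_force: [-0.2, 0.5, -1.5]
finger_gap: 0.0448
grip_force: 30.0
```

Request:
{"op": "step_arm", "data": {
  "targets": [
    [0,0,0,0,0,0,3],
    [0,0,0,0,0,0,3]
  ]
}}

```text
time: 18.6
tcp_pos: [0.649, -0.0155, 0.0317]
tool_rot: [0.714, 0.701, 0.001, 0.002]
wrist_force: [0.3, 0.3, -1.1]
finger_gap: 0.0447
grip_force: 30.0
```

```bash
python3 - <<'E'
from h import *
go(.6458,-.0155,-.015,1.551)
im,c=grab("wrist"); save(im,'w2.png')
E
```

```text
now [ 0.649  -0.0155  0.0317] yaw 1.5522 tilt 0.0041 | cm now-axes [-0.01 -0.32  4.67] cm end-axes [-0.01 -0.32  4.67] toolz turn 0.001 q6 -0.08 gap 0.0447 F 30.0 t 18.6
```

View pics/w2.png

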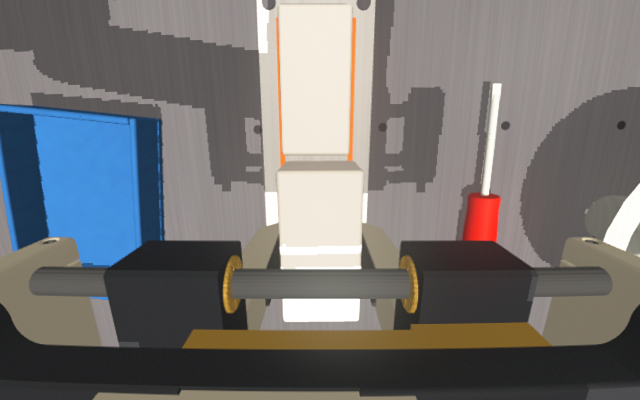

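Request:
{"op": "step_arm", "data": {
  "targets": [
    [0,0,1.5,0,0,0,3],
    [0,0,1.5,0,0,0,3],
    [0,0,0.8,0,0,0,3],
    [0,0,0,0,0,0,3],
    [0,0,0,0,0,0,3]
  ]
}}

```text
time: 19.27
tcp_pos: [0.6473, -0.0156, -0.009]
tool_rot: [0.714, 0.7, 0.0, 0.0]
wrist_force: [0.2, 0.6, -1.5]
finger_gap: 0.0449
grip_force: 30.0
```

```bash
python3 - <<'E'
from h import *
go(.6458,-.0155,-.015,1.551)
E
```

```text
now [ 0.6473 -0.0156 -0.009 ] yaw 1.5518 tilt 0.0003 | cm now-axes [ 0.01 -0.15  0.6 ] cm end-axes [ 0.01 -0.15  0.6 ] toolz turn 0.001 q6 -0.08 gap 0.0449 F 30.0 t 19.275
```

Request:
{"op": "step_arm", "data": {
  "targets": [
    [0,-0.15,0.6,0,0,0,3],
    [0,0,0,0,0,0,3],
    [0,0,0,0,0,0,6.5],
    [0,0,0,0,0,0,6.5],
    [0,0,0,0,0,0,6.5]
  ]
}}

```text
time: 19.9
tcp_pos: [0.6457, -0.0155, -0.0149]
tool_rot: [0.714, 0.7, 0.0, 0.0]
wrist_force: [-1.0, 0.1, 0.6]
finger_gap: 0.0644
grip_force: 0.0
```

Request:
{"op": "step_arm", "data": {
  "targets": [
    [0,0,-2,0,0,0,6.5],
    [0,0,-4,0,0,0,6.5],
    [0,0,-6,0,0,0,6.5],
    [0,0,-6,0,0,0,6.5],
    [-3,0,-4,0,0,0,6.5]
  ]
}}

```text
time: 20.52
tcp_pos: [0.6464, -0.0442, 0.2109]
tool_rot: [0.713, 0.701, 0.002, 0.002]
wrist_force: [0.8, 0.3, -1.4]
finger_gap: 0.0646
grip_force: 0.0
```

Request:
{"op": "step_arm", "data": {
  "targets": [
    [0,0,0,0,0,0,6.5],
    [0,0,0,0,0,0,6.5],
    [0,0,0,0,0,0,6.5]
  ]
}}

```text
time: 20.9
tcp_pos: [0.6439, -0.0448, 0.2031]
tool_rot: [0.714, 0.701, -0.001, -0.001]
wrist_force: [-0.3, 0.5, 0.1]
finger_gap: 0.0649
grip_force: 0.0
```

```bash
cat > e.py <<'E'
from h import *
s=bot.read_state(); im,c=grab("wrist"); save(im,'w3.png')
hsv=cv2.cvtColor(im,cv2.COLOR_RGB2HSV); H,S,V=[hsv[...,i].astype(int) for i in range(3)]
print(s['tcp_pos'])
o=((H>5)&(H<22)&(S>110)&(V>120)); q=w2px(c,box(.6468,.0315,.004,1.55,.21,.066,0)); m=np.zeros(o.shape,np.uint8); cv2.fillConvexPoly(m,cv2.convexHull(q.astype(np.int32)),1)
o&=(m>0); v,u=np.nonzero(o); print(v.max(),len(v)); P=px2w(c,np.c_[u,v],.004)[:,:2]*1000; print(cv2.minAreaRect(P.astype(np.float32)))
E
python3 e.py
```

```text
[ 0.64392107 -0.04482655  0.20307503]
186 728
((647.0534057617188, 32.77195739746094), (192.3035430908203, 58.119625091552734), 88.8665542602539)
```

View pics/w3.png

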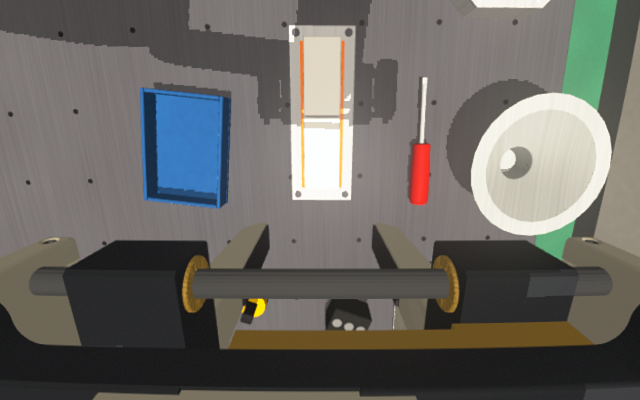

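```bash
python3 - <<'E'
from h import *
im=np.ascontiguousarray(cv2.imread('pics/w3.png')[:,:,::-1]); c=cam("wrist")
hsv=cv2.cvtColor(im,cv2.COLOR_RGB2HSV); H,S,V=[hsv[...,i].astype(int) for i in range(3)]
print('box',fit(c,(H>95)&(H<125)&(S>100),(0.462,-.007,1.44),0,(.148,.106,.034)))
go(.4063,.3594,-.0195,.27)
E
```

```text
box (array([ 0.4615, -0.0052,  1.4344]), np.float64(0.039))
now [ 0.6439 -0.0448  0.203 ] yaw 1.5524 tilt 0.0032 | cm now-axes [ 39.97 -24.5   22.25] cm end-axes [-12.12 -45.29  22.25] toolz turn 1.282 q6 -0.13 gap 0.065 F 0.0 t 20.95
```

Request:
{"op": "step_arm", "data": {
  "targets": [
    [5.6,-3.4,2,0,0,0,6.5],
    [5.1,-3.4,2,0,0,0,6.5],
    [5.1,-3.4,2,0,0,0,6.5],
    [5.1,-3.3,2,0,0,0,6.5],
    [5.1,-3.3,1,0,0,0,6.5]
  ]
}}

```text
time: 21.58
tcp_pos: [0.4847, 0.2096, 0.1158]
tool_rot: [0.714, 0.7, -0.002, -0.001]
wrist_force: [0.2, 1.5, -0.1]
finger_gap: 0.0652
grip_force: 0.0
```

Request:
{"op": "step_arm", "data": {
  "targets": [
    [5.1,-3.3,0,0,0,0,6.5],
    [5,-3.3,0,0,0,0,6.5],
    [5,-3,0,0,0,0,6.5],
    [0,0,0,0,0,0.16,6.5],
    [0,0,0,0,0,0.16,6.5]
  ]
}}

```text
time: 22.2
tcp_pos: [0.3926, 0.3618, 0.117]
tool_rot: [0.817, 0.577, -0.001, 0.0]
wrist_force: [-0.2, -1.0, -0.5]
finger_gap: 0.0648
grip_force: 0.0
```

Request:
{"op": "step_arm", "data": {
  "targets": [
    [0,0,1,0,0,0.16,6.5],
    [0,0,1,0,0,0.16,6.5],
    [0,0,1,0,0,0.16,6.5],
    [0,0,1,0,0,0.16,6.5],
    [0,0,1,0,0,0.16,6.5]
  ]
}}

```text
time: 22.82
tcp_pos: [0.3933, 0.3608, 0.0667]
tool_rot: [0.977, 0.212, -0.001, 0.0]
wrist_force: [-0.2, 0.4, -0.2]
finger_gap: 0.0647
grip_force: 0.0
```

Request:
{"op": "step_arm", "data": {
  "targets": [
    [0,0,0,0,0,0.16,6.5],
    [0,0,0,0,0,0,6.5],
    [0,0,0,0,0,0,6.5]
  ]
}}

```text
time: 23.2
tcp_pos: [0.3941, 0.3611, 0.0679]
tool_rot: [0.991, 0.137, -0.0, 0.0]
wrist_force: [-0.3, -0.6, -0.5]
finger_gap: 0.0651
grip_force: 0.0
```

```bash
python3 - <<'E'
from h import *
go(.4063,.3594,-.0195,.27)
E
```

```text
now [0.3941 0.3611 0.0679] yaw 0.2757 tilt 0.0007 | cm now-axes [1.13 0.5  8.74] cm end-axes [1.13 0.49 8.74] toolz turn 0.006 q6 1.94 gap 0.0651 F 0.0 t 23.2
```

Request:
{"op": "step_arm", "data": {
  "targets": [
    [1.15,0.5,1,0,0,0,6.5],
    [0,0,3,0,0,0,6.5],
    [0,0,3,0,0,0,6.5],
    [0,0,1.7,0,0,0,6.5],
    [0,0,0,0,0,0,6.5]
  ]
}}

```text
time: 23.82
tcp_pos: [0.406, 0.3584, -0.0204]
tool_rot: [0.991, 0.136, -0.001, 0.001]
wrist_force: [0.4, 0.4, 0.5]
finger_gap: 0.0648
grip_force: 0.0
```

Request:
{"op": "step_arm", "data": {
  "targets": [
    [0,0,0,0,0,0,3],
    [0,0,0,0,0,0,3],
    [0,0,0,0,0,0,3],
    [0,0,0,0,0,0,3],
    [0,0,0,0,0,0,3]
  ]
}}

```text
time: 24.45
tcp_pos: [0.4079, 0.3603, -0.0174]
tool_rot: [0.991, 0.136, 0.001, -0.001]
wrist_force: [-0.2, 0.9, 6.3]
finger_gap: 0.0449
grip_force: 30.0
```

Request:
{"op": "step_arm", "data": {
  "targets": [
    [0,0,-1,0,0,0,3],
    [0,0,-2,0,0,-0.16,3],
    [0,0,-3,0,0,-0.16,3],
    [0,0,-3,0,0,-0.16,3],
    [0,0,-3,0,0,-0.16,3]
  ]
}}

```text
time: 25.08
tcp_pos: [0.4064, 0.359, 0.1023]
tool_rot: [0.897, 0.443, -0.0, 0.0]
wrist_force: [0.7, 0.6, -1.8]
finger_gap: 0.0447
grip_force: 30.0
```

Request:
{"op": "step_arm", "data": {
  "targets": [
    [0,0,-1,0,0,-0.16,3],
    [0,0,-1,0,0,-0.16,3],
    [0,0,0,0,0,-0.16,3],
    [0,0,0,0,0,-0.16,3],
    [0,0,0,0,0,0,3]
  ]
}}

```text
time: 25.7
tcp_pos: [0.4066, 0.3591, 0.1213]
tool_rot: [0.714, 0.7, -0.0, 0.0]
wrist_force: [-0.1, -0.1, -2.5]
finger_gap: 0.0451
grip_force: 30.0
```

```bash
python3 - <<'E'
from h import *
go(.647,.032,.025,1.551)
E
```

```text
now [0.4066 0.3591 0.1213] yaw 1.5508 tilt 0.0007 | cm now-axes [-32.22  24.69   9.63] cm end-axes [-32.23  24.69   9.63] toolz turn -0.0 q6 0.65 gap 0.0451 F 30.0 t 25.7
```

Request:
{"op": "step_arm", "data": {
  "targets": [
    [-4.6,3.5,0,0,0,0,3],
    [-4.6,3.5,0,0,0,0,3],
    [-4.6,3.5,0,0,0,0,3],
    [-4.6,3.5,0,0,0,0,3],
    [-4.6,3.5,0,0,0,0,3]
  ]
}}

```text
time: 26.32
tcp_pos: [0.5782, 0.1244, 0.1214]
tool_rot: [0.715, 0.699, -0.0, -0.0]
wrist_force: [-0.0, 0.1, -2.5]
finger_gap: 0.0447
grip_force: 30.0
```

Request:
{"op": "step_arm", "data": {
  "targets": [
    [-4.6,3.5,0,0,0,0,3],
    [-4.6,3.7,0,0,0,0,3],
    [0,0,3,0,0,0,3],
    [0,0,3,0,0,0,3],
    [0,0,1,0,0,0,3]
  ]
}}

```text
time: 26.95
tcp_pos: [0.6455, 0.0326, 0.0484]
tool_rot: [0.715, 0.699, -0.002, -0.002]
wrist_force: [-1.1, 0.2, -2.4]
finger_gap: 0.0446
grip_force: 30.0
```

Request:
{"op": "step_arm", "data": {
  "targets": [
    [0,0,0,0,0,0,3],
    [0,0,0,0,0,0,3],
    [0,0,0,0,0,0,3],
    [0,0,0,0,0,0,3]
  ]
}}

```text
time: 27.45
tcp_pos: [0.6483, 0.0329, 0.0523]
tool_rot: [0.714, 0.7, 0.0, 0.001]
wrist_force: [-0.3, 0.1, -2.1]
finger_gap: 0.0448
grip_force: 30.0
```

```bash
python3 - <<'E'
from h import *
go(.647,.032,.026,1.551)
E
```

```text
now [0.6483 0.0329 0.0523] yaw 1.5518 tilt 0.0015 | cm now-axes [-0.09 -0.13  2.63] cm end-axes [-0.09 -0.13  2.63] toolz turn 0.001 q6 -0.01 gap 0.0448 F 30.0 t 27.45
```

Request:
{"op": "step_arm", "data": {
  "targets": [
    [-0.05,-0.05,1,0,0,0,3],
    [0,0,1,0,0,0,3],
    [0,0,0,0,0,0,3],
    [0,0,0,0,0,0,3]
  ]
}}

```text
time: 27.95
tcp_pos: [0.647, 0.0323, 0.0309]
tool_rot: [0.714, 0.7, -0.0, -0.0]
wrist_force: [-0.1, -0.2, -1.9]
finger_gap: 0.0447
grip_force: 30.0
```

```bash
python3 - <<'E'
from h import *
go(.647,.032,.026,1.551)
E
```

```text
now [0.647  0.0323 0.0309] yaw 1.5518 tilt 0.0006 | cm now-axes [-0.03 -0.    0.49] cm end-axes [-0.03 -0.    0.49] toolz turn 0.001 q6 -0.01 gap 0.0447 F 30.0 t 27.95
```

Request:
{"op": "step_arm", "data": {
  "targets": [
    [0,0,0.4,0,0,0,3],
    [0,0,0,0,0,0,3],
    [0,0,0,0,0,0,6.5],
    [0,0,0,0,0,0,6.5],
    [0,0,0,0,0,0,6.5]
  ]
}}

```text
time: 28.58
tcp_pos: [0.6475, 0.0323, 0.0277]
tool_rot: [0.714, 0.7, 0.0, 0.0]
wrist_force: [0.3, -1.2, -0.6]
finger_gap: 0.0643
grip_force: 0.0
```

Request:
{"op": "step_arm", "data": {
  "targets": [
    [0,0,-2,0,0,0,6.5],
    [0,0,-4,0,0,0,6.5],
    [0,0,-4,0,0,0,6.5],
    [5.2,-2.7,0,0,0,0,6.5],
    [5.2,-2.7,0,0,0,0,6.5]
  ]
}}

```text
time: 29.2
tcp_pos: [0.5959, 0.1381, 0.1302]
tool_rot: [0.714, 0.7, 0.002, 0.001]
wrist_force: [-0.5, 1.3, -1.5]
finger_gap: 0.0647
grip_force: 0.0
```

Request:
{"op": "step_arm", "data": {
  "targets": [
    [5.2,-2.7,0,0,0,0,6.5],
    [5.2,-2.7,0,0,0,0,6.5],
    [0,0,3,0,0,0.16,6.5],
    [0,0,4,0,0,0,6.5],
    [0,0,0,0,0,0,6.5]
  ]
}}

```text
time: 29.82
tcp_pos: [0.5406, 0.2416, 0.0551]
tool_rot: [0.767, 0.641, -0.003, -0.001]
wrist_force: [-0.9, 0.2, 0.1]
finger_gap: 0.0653
grip_force: 0.0
```

Request:
{"op": "step_arm", "data": {
  "targets": [
    [0,0,0,0,0,0,6.5],
    [0,0,0,0,0,0,6.5],
    [0,0,0,0,0,0,6.5]
  ]
}}

```text
time: 30.2
tcp_pos: [0.5444, 0.2425, 0.059]
tool_rot: [0.768, 0.641, 0.001, 0.0]
wrist_force: [0.2, -0.2, -0.7]
finger_gap: 0.0653
grip_force: 0.0
```

```bash
python3 - <<'E'
from h import *
go(.5436,.2418,-.0195,1.389)
E
```

```text
now [0.5444 0.2425 0.059 ] yaw 1.3915 tilt 0.0026 | cm now-axes [-0.08 -0.06  7.85] cm end-axes [-0.08 -0.06  7.85] toolz turn 0.002 q6 0.51 gap 0.0653 F 0.0 t 30.2
```

Request:
{"op": "step_arm", "data": {
  "targets": [
    [-0.05,0,3,0,0,0,6.5],
    [0,0,3,0,0,0,6.5],
    [0,0,1.8,0,0,0,6.5],
    [0,0,0,0,0,0,6.5],
    [0,0,0,0,0,0,6.5]
  ]
}}

```text
time: 30.82
tcp_pos: [0.5441, 0.2422, -0.0194]
tool_rot: [0.767, 0.641, 0.001, 0.0]
wrist_force: [0.2, -0.0, 0.5]
finger_gap: 0.0651
grip_force: 0.0
```

Request:
{"op": "step_arm", "data": {
  "targets": [
    [0,0,0,0,0,0,3],
    [0,0,0,0,0,0,3],
    [0,0,0,0,0,0,3],
    [0,0,0,0,0,0,3],
    [0,0,0,0,0,0,3]
  ]
}}

```text
time: 31.45
tcp_pos: [0.5436, 0.242, -0.02]
tool_rot: [0.767, 0.641, 0.001, 0.0]
wrist_force: [-0.8, -0.5, 5.2]
finger_gap: 0.0453
grip_force: 30.0
```

Request:
{"op": "step_arm", "data": {
  "targets": [
    [0,0,-1,0,0,0,3],
    [0,0,-3,0,0,0,3],
    [0,0,-4,0,0,-0.16,3],
    [0,0,-4,0,0,0,3],
    [0,0,-2,0,0,0,3]
  ]
}}

```text
time: 32.08
tcp_pos: [0.5442, 0.2422, 0.1222]
tool_rot: [0.714, 0.7, 0.002, 0.001]
wrist_force: [0.8, 0.3, -1.7]
finger_gap: 0.045
grip_force: 30.0
```

Request:
{"op": "step_arm", "data": {
  "targets": [
    [0,0,0,0,0,0,3],
    [0,0,0,0,0,0,3]
  ]
}}

```text
time: 32.33
tcp_pos: [0.5419, 0.2414, 0.1172]
tool_rot: [0.714, 0.7, -0.001, -0.001]
wrist_force: [-0.3, -0.0, -1.5]
finger_gap: 0.0448
grip_force: 30.0
```

```bash
python3 - <<'E'
from h import *
go(.6484,.1025,.026,1.551)
E
```

```text
now [0.5419 0.2414 0.1172] yaw 1.5516 tilt 0.0029 | cm now-axes [-13.68  10.91   9.12] cm end-axes [-13.67  10.92   9.12] toolz turn 0.001 q6 0.35 gap 0.0448 F 30.0 t 32.325
```

Request:
{"op": "step_arm", "data": {
  "targets": [
    [-4.6,3.6,0,0,0,0,3],
    [-4.6,3.6,0,0,0,0,3],
    [-4.5,3.6,0,0,0,0,3],
    [0,0,3,0,0,0,3],
    [0,0,3,0,0,0,3]
  ]
}}

```text
time: 32.95
tcp_pos: [0.6475, 0.1015, 0.0559]
tool_rot: [0.714, 0.7, -0.001, -0.001]
wrist_force: [-0.0, -0.0, -1.4]
finger_gap: 0.0446
grip_force: 30.0
```

Request:
{"op": "step_arm", "data": {
  "targets": [
    [0,0,1,0,0,0,3],
    [0,0,0,0,0,0,3],
    [0,0,0,0,0,0,3],
    [0,0,0,0,0,0,3],
    [0,0,0,0,0,0,3]
  ]
}}

```text
time: 33.58
tcp_pos: [0.6491, 0.1029, 0.0504]
tool_rot: [0.714, 0.7, 0.001, 0.001]
wrist_force: [-0.1, -0.9, -0.8]
finger_gap: 0.0449
grip_force: 30.0
```

```bash
python3 - <<'E'
from h import *
go(.6484,.1025,.026,1.551)
E
```

```text
now [0.6491 0.1029 0.0504] yaw 1.552 tilt 0.0017 | cm now-axes [-0.05 -0.07  2.44] cm end-axes [-0.05 -0.07  2.44] toolz turn 0.001 q6 0.1 gap 0.0449 F 30.0 t 33.575
```

Request:
{"op": "step_arm", "data": {
  "targets": [
    [0,0,1,0,0,0,3],
    [0,0,0.8,0,0,0,3],
    [0,0,0.5,0,0,0,3],
    [0,0,0,0,0,0,3],
    [0,0,0,0,0,0,3]
  ]
}}

```text
time: 34.2
tcp_pos: [0.6486, 0.1028, 0.0264]
tool_rot: [0.714, 0.7, 0.0, 0.0]
wrist_force: [-0.3, -0.2, -1.3]
finger_gap: 0.0449
grip_force: 30.0
```

Request:
{"op": "step_arm", "data": {
  "targets": [
    [0,0,0,0,0,0,6.5],
    [0,0,0,0,0,0,6.5],
    [0,0,0,0,0,0,6.5],
    [0,0,-2,0,0,0,6.5],
    [0,0,-4,0,0,0,6.5]
  ]
}}

```text
time: 34.83
tcp_pos: [0.6469, 0.1026, 0.0859]
tool_rot: [0.714, 0.7, -0.001, -0.001]
wrist_force: [0.7, -0.3, -0.1]
finger_gap: 0.0646
grip_force: 0.0
```

Request:
{"op": "step_arm", "data": {
  "targets": [
    [0,0,-4,0,0,0,6.5],
    [2.75,-4.95,0,0,0,0,6.5],
    [2.75,-4.95,0,0,0,0,6.5],
    [2.75,-4.95,0,0,0,0,6.5],
    [2.75,-4.95,0,0,0,0,6.5]
  ]
}}

```text
time: 35.45
tcp_pos: [0.4516, 0.2174, 0.1281]
tool_rot: [0.714, 0.7, 0.001, 0.0]
wrist_force: [0.6, 0.5, 1.1]
finger_gap: 0.0653
grip_force: 0.0
```

Request:
{"op": "step_arm", "data": {
  "targets": [
    [2.75,-4.95,0,0,0,0.02,6.5],
    [0,0,3,0,0,0,6.5],
    [0,0,3,0,0,0,6.5],
    [0,0,0,0,0,0,6.5],
    [0,0,0,0,0,0,6.5]
  ]
}}

```text
time: 36.08
tcp_pos: [0.4046, 0.2453, 0.0682]
tool_rot: [0.721, 0.693, 0.001, 0.0]
wrist_force: [0.4, 1.1, 0.4]
finger_gap: 0.0649
grip_force: 0.0
```

```bash
python3 - <<'E'
from h import *
go(.4037,.245,-.0195,1.535)
E
```

```text
now [0.4046 0.2453 0.0682] yaw 1.5315 tilt 0.002 | cm now-axes [-0.03 -0.09  8.77] cm end-axes [-0.03 -0.09  8.77] toolz turn -0.003 q6 0.48 gap 0.0649 F 0.0 t 36.075
```

Request:
{"op": "step_arm", "data": {
  "targets": [
    [0,0,4,0,0,0,6.5],
    [0,0,3,0,0,0,6.5],
    [0,0,1.8,0,0,0,6.5],
    [0,0,0,0,0,0,6.5],
    [0,0,0,0,0,0,6.5]
  ]
}}

```text
time: 36.7
tcp_pos: [0.4052, 0.2456, -0.0198]
tool_rot: [0.721, 0.693, 0.001, 0.0]
wrist_force: [0.4, -1.6, 0.7]
finger_gap: 0.0652
grip_force: 0.0
```

Request:
{"op": "step_arm", "data": {
  "targets": [
    [0,0,0,0,0,0,3],
    [0,0,0,0,0,0,3],
    [0,0,0,0,0,0,3],
    [0,0,0,0,0,0,3],
    [0,0,0,0,0,0,3]
  ]
}}

```text
time: 37.33
tcp_pos: [0.4041, 0.2452, -0.0211]
tool_rot: [0.721, 0.693, 0.0, 0.0]
wrist_force: [-0.9, -0.6, 6.3]
finger_gap: 0.0447
grip_force: 30.0
```

Request:
{"op": "step_arm", "data": {
  "targets": [
    [0,0,-1,0,0,0,3],
    [0,0,-4,0,0,0,3],
    [0,0,-4,0,0,-0.02,3],
    [0,0,-4,0,0,0,3],
    [0,0,-2,0,0,0,3]
  ]
}}

```text
time: 37.95
tcp_pos: [0.4047, 0.2455, 0.1314]
tool_rot: [0.714, 0.7, 0.002, 0.001]
wrist_force: [-0.7, 1.1, -0.5]
finger_gap: 0.0445
grip_force: 29.9
```

Request:
{"op": "step_arm", "data": {
  "targets": [
    [0,0,0,0,0,0,3],
    [0,0,0,0,0,0,3]
  ]
}}

```text
time: 38.2
tcp_pos: [0.4029, 0.2446, 0.1271]
tool_rot: [0.714, 0.7, -0.001, -0.0]
wrist_force: [0.9, 0.3, -1.0]
finger_gap: 0.0447
grip_force: 29.9
```

```bash
python3 - <<'E'
from h import *
go(.6456,-.0385,.026,1.551)
E
```

```text
now [0.4029 0.2446 0.1271] yaw 1.5518 tilt 0.0016 | cm now-axes [-27.85  24.8   10.11] cm end-axes [-27.83  24.82  10.11] toolz turn 0.001 q6 0.46 gap 0.0447 F 29.9 t 38.2
```

Request:
{"op": "step_arm", "data": {
  "targets": [
    [-4,3.5,0,0,0,0,3],
    [-4,3.5,0,0,0,0,3],
    [-4,3.5,0,0,0,0,3],
    [-4,3.6,0,0,0,0,3],
    [-4,3.6,0,0,0,0,3]
  ]
}}

```text
time: 38.83
tcp_pos: [0.5765, 0.0402, 0.1261]
tool_rot: [0.714, 0.7, -0.001, -0.001]
wrist_force: [0.1, -0.0, -1.4]
finger_gap: 0.0448
grip_force: 29.9
```

Request:
{"op": "step_arm", "data": {
  "targets": [
    [-4,3.5,0,0,0,0,3],
    [-3.9,3.5,0,0,0,0,3],
    [0,0,3,0,0,0,3],
    [0,0,3,0,0,0,3],
    [0,0,1.5,0,0,0,3]
  ]
}}

```text
time: 39.45
tcp_pos: [0.6426, -0.0387, 0.049]
tool_rot: [0.714, 0.7, -0.002, -0.002]
wrist_force: [-0.9, -1.3, -1.0]
finger_gap: 0.0449
grip_force: 29.9
```

Request:
{"op": "step_arm", "data": {
  "targets": [
    [0,0,0,0,0,0,3],
    [0,0,0,0,0,0,3],
    [0,0,0,0,0,0,3],
    [0,0,0,0,0,0,3]
  ]
}}

```text
time: 39.95
tcp_pos: [0.646, -0.0386, 0.0545]
tool_rot: [0.714, 0.7, 0.001, 0.001]
wrist_force: [-0.3, 0.2, -1.4]
finger_gap: 0.045
grip_force: 29.9
```

```bash
python3 - <<'E'
from h import *
go(.6456,-.0385,.0245,1.551)
E
```

```text
now [ 0.646  -0.0386  0.0545] yaw 1.552 tilt 0.0018 | cm now-axes [ 0.01 -0.04  3.  ] cm end-axes [ 0.01 -0.04  3.  ] toolz turn 0.001 q6 -0.12 gap 0.045 F 29.9 t 39.95
```

Request:
{"op": "step_arm", "data": {
  "targets": [
    [0,0,1.2,0,0,0,3],
    [0,0,1.2,0,0,0,3],
    [0,0,0.4,0,0,0,3],
    [0,0,0,0,0,0,3],
    [0,0,0,0,0,0,3]
  ]
}}

```text
time: 40.58
tcp_pos: [0.6455, -0.0387, 0.0255]
tool_rot: [0.714, 0.7, 0.0, 0.0]
wrist_force: [-0.2, 0.3, -0.5]
finger_gap: 0.0448
grip_force: 29.9
```

```bash
python3 - <<'E'
from h import *
go(.6456,-.0385,.0245,1.551)
E
```

```text
now [ 0.6455 -0.0387  0.0255] yaw 1.5518 tilt 0.0003 | cm now-axes [0.02 0.01 0.1 ] cm end-axes [0.02 0.01 0.1 ] toolz turn 0.001 q6 -0.12 gap 0.0448 F 29.9 t 40.575
```

Request:
{"op": "step_arm", "data": {
  "targets": [
    [0,0,0.1,0,0,0,3],
    [0,0,0,0,0,0,6.5],
    [0,0,0,0,0,0,6.5],
    [0,0,0,0,0,0,6.5],
    [0,0,-2,0,0,0,6.5]
  ]
}}

```text
time: 41.2
tcp_pos: [0.6435, -0.0384, 0.0429]
tool_rot: [0.714, 0.7, -0.001, -0.002]
wrist_force: [-0.5, -0.5, -1.1]
finger_gap: 0.0647
grip_force: 0.0
```

Request:
{"op": "step_arm", "data": {
  "targets": [
    [0,0,-5,0,0,0,6.5],
    [0,0,-6,0,0,0,6.5],
    [-3,0,-5,0,0,0,6.5],
    [0,0,0,0,0,0,6.5],
    [0,0,0,0,0,0,6.5]
  ]
}}

```text
time: 41.82
tcp_pos: [0.6448, -0.0687, 0.205]
tool_rot: [0.714, 0.7, 0.0, 0.0]
wrist_force: [0.2, 0.2, -0.9]
finger_gap: 0.0649
grip_force: 0.0
```

```bash
python3 - <<'E'
from h import *
im,c=grab("wrist"); save(im,'w4.png'); go(.5,-.42,.2,1.571)
im=im.copy()
for p in(-.0705,.0705,0):
    L=.09 if p==0 else .045
    q=w2px(c,box(.647+.02*p,.032+p,.084,1.551,L,.045,0))[:4].astype(np.int32); cv2.polylines(im,[q],True,(255,0,0))
q=w2px(c,box(.647,.032,.044,1.551,.184,.045,0))[:4].astype(np.int32); cv2.polylines(im,[q],True,(0,160,0))
save(cv2.resize(im[0:230,200:450],(750,690))[:600],'w4c.png')
E
```

```text
now [ 0.644  -0.0683  0.2034] yaw 1.5518 tilt 0.0016 | cm now-axes [-35.44 -13.73   0.34] cm end-axes [-35.17 -14.41   0.34] toolz turn -0.019 q6 -0.17 gap 0.0652 F 0.0 t 41.875
```

View pics/w4c.png

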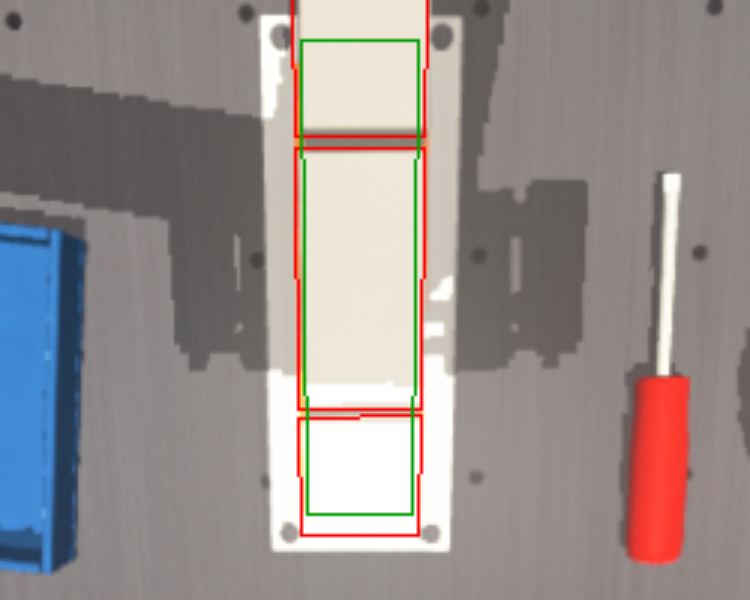

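Request:
{"op": "step_arm", "data": {
  "targets": [
    [-5.4,-2.1,0,0,0,0,6.5],
    [-5.4,-2.1,0,0,0,0,6.5],
    [-5.4,-2.1,0,0,0,0,6.5],
    [-5.4,-2.1,0,0,0,0,6.5],
    [-5.4,-2.1,0,0,0,0,3]
  ]
}}

```text
time: 42.5
tcp_pos: [0.533, -0.3368, 0.202]
tool_rot: [0.713, 0.701, -0.0, -0.002]
wrist_force: [0.3, 0.7, -0.5]
finger_gap: 0.0589
grip_force: 0.0
```

Request:
{"op": "step_arm", "data": {
  "targets": [
    [-5.4,-2.1,0,0,0,0,3],
    [-2.6,-2.1,0,0,0,0,3],
    [0,0,0,0,0,0,3],
    [0,0,0,0,0,0,3],
    [0,0,0,0,0,0,3]
  ]
}}

```text
time: 43.12
tcp_pos: [0.4918, -0.4143, 0.2037]
tool_rot: [0.713, 0.701, 0.0, -0.001]
wrist_force: [0.8, 0.0, -0.6]
finger_gap: 0.0298
grip_force: 0.0
```

```bash
python3 - <<'E'
from h import *
im,c=grab("wrist"); save(im,'w5.png'); s=bot.read_state(); np.save('w5.npy',np.array([*s['tcp_pos'],*s['tool_rot']])); print(s['tcp_pos'])
E
```

```text
[ 0.49187912 -0.41447086  0.20392396]
```

View pics/w5.png

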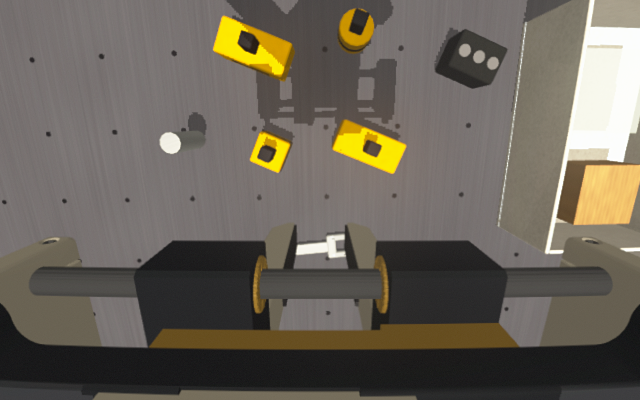

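```bash
cat > f.py <<'E'
from h import *
def holders(im,c,inits):
    hsv=cv2.cvtColor(np.ascontiguousarray(im),cv2.COLOR_RGB2HSV); H,S,V=[hsv[...,i].astype(int) for i in range(3)]
    y=((H>16)&(H<36)&(S>130)&(V>60)).astype(np.uint8)
    n,lab,st,cen=cv2.connectedComponentsWithStats(cv2.morphologyEx(y,cv2.MORPH_CLOSE,np.ones((9,9))))
    for k,x0,L in inits:
        u=w2px(c,[[*x0[:2],.03]])[0]; i=min((i for i in range(1,n) if st[i,4]>150),key=lambda i:np.hypot(*(cen[i]-u)))
        v,uu=np.nonzero((lab==i)&(y>0)); hull=cv2.convexHull(np.c_[uu,v].astype(np.int32)); m=np.zeros(y.shape,np.uint8); cv2.fillConvexPoly(m,hull,1)
        if L: print(k,cen[i].round(),*fit(c,m,x0,0,(L,.042,.04),pad=15))
        else:
            a=np.arange(24)*np.pi/12; f=lambda p:1-np.minimum(s:=sil(c,[[p[0]+.021*np.cos(t),p[1]+.021*np.sin(t),z] for z in(0,.04) for t in a],y.shape),m).sum()/np.maximum(s,m).sum()
            r=minimize(f,x0[:2],method='Nelder-Mead',options=dict(initial_simplex=np.array(x0[:2])+np.array([[0,0],[.01,0],[0,.01]]),xatol=1e-4,fatol=1e-5)); print(k,cen[i].round(),r.x.round(4),round(r.fun,3))
if __name__=="__main__":
    im=cv2.imread('pics/w5.png')[:,:,::-1]; w=np.load('w5.npy'); c=cam("wrist",dict(tcp_pos=w[:3],tool_rot=w[3:]))
    holders(im,c,[("caseB",(.412,-.243,-.3),.088),("round",(.566,-.238,0),0),("square",(.427,-.375,-.3),.042),("caseA",(.55,-.358,-.3),.088)])
    print('optic',px2w(c,[[171,142]],.075))
    print('posts',px2w(c,[[248,42],[358,21],[266,154],[372,148]],.065).round(4))
E
python3 f.py
```

```text
caseB [254.  49.] [ 0.414  -0.2539 -0.404 ] 0.045
round [354.  32.] [ 0.5375 -0.236 ] 0.091
square [271. 151.] [ 0.4263 -0.3793 -0.4474] 0.087
caseA [368. 146.] [ 0.556  -0.3751 -0.3952] 0.034
optic [[ 0.31959492 -0.36185791  0.075     ]]
posts [[ 0.4154 -0.2556  0.065 ]
 [ 0.5364 -0.237   0.065 ]
 [ 0.4277 -0.3791  0.065 ]
 [ 0.5548 -0.3743  0.065 ]]
```

Request:
{"op": "step_arm", "data": {
  "targets": [
    [1.7,-5.7,2,0,0,0,4],
    [1.8,-5.7,2,0,0,0,4],
    [1.7,-5.5,2,0,0,0,4],
    [0,0,0,0,0,0,4],
    [0,0,0,0,0,0,4]
  ]
}}

```text
time: 43.8
tcp_pos: [0.3247, -0.3611, 0.1455]
tool_rot: [0.714, 0.701, -0.0, 0.001]
wrist_force: [0.5, -1.3, 0.6]
finger_gap: 0.0401
grip_force: 0.0
```

Request:
{"op": "step_arm", "data": {
  "targets": [
    [0,0,0,0,0,0,4],
    [0,0,0,0,0,0,4]
  ]
}}

```text
time: 44.05
tcp_pos: [0.3252, -0.3617, 0.1456]
tool_rot: [0.713, 0.701, -0.0, 0.001]
wrist_force: [0.2, -0.7, -0.2]
finger_gap: 0.0401
grip_force: 0.0
```

```bash
python3 - <<'E'
from h import *
go(.3196,-.3619,.018,1.551)
E
```

```text
now [ 0.3252 -0.3617  0.1456] yaw 1.5528 tilt 0.0018 | cm now-axes [-0.03 -0.56 12.76] cm end-axes [-0.03 -0.56 12.76] toolz turn 0.002 q6 -0.93 gap 0.0401 F 0.0 t 44.05
```

Request:
{"op": "step_arm", "data": {
  "targets": [
    [0,-0.55,3,0,0,0,4],
    [0,0,4,0,0,0,4],
    [0,0,4,0,0,0,4],
    [0,0,1.7,0,0,0,4],
    [0,0,0,0,0,0,4]
  ]
}}

```text
time: 44.68
tcp_pos: [0.3181, -0.3602, 0.0168]
tool_rot: [0.714, 0.7, 0.0, -0.001]
wrist_force: [-0.7, 0.9, 0.7]
finger_gap: 0.0401
grip_force: 0.0
```

Request:
{"op": "step_arm", "data": {
  "targets": [
    [0,0,0,0,0,0,2.7],
    [0,0,0,0,0,0,2.7],
    [0,0,0,0,0,0,2.7],
    [0,0,0,0,0,0,2.55],
    [0,0,0,0,0,0,2.55]
  ]
}}

```text
time: 45.3
tcp_pos: [0.3183, -0.3609, 0.0177]
tool_rot: [0.714, 0.7, -0.0, 0.0]
wrist_force: [0.8, -0.2, 0.8]
finger_gap: 0.0256
grip_force: 0.2
```

Request:
{"op": "step_arm", "data": {
  "targets": [
    [0,0,0,0,0,0,2.48],
    [0,0,0,0,0,0,2.48],
    [0,0,0,0,0,0,2.48]
  ]
}}

```text
time: 45.68
tcp_pos: [0.3183, -0.3608, 0.0176]
tool_rot: [0.714, 0.7, -0.0, 0.0]
wrist_force: [-0.5, -0.1, 2.1]
finger_gap: 0.0249
grip_force: 8.4
```

Request:
{"op": "step_arm", "data": {
  "targets": [
    [0,0,0,0,0,0,2.4],
    [0,0,0,0,0,0,2.4],
    [0,0,0,0,0,0,2.4]
  ]
}}

```text
time: 46.05
tcp_pos: [0.3183, -0.3608, 0.0176]
tool_rot: [0.714, 0.7, -0.0, 0.0]
wrist_force: [-1.8, -2.2, 3.6]
finger_gap: 0.0248
grip_force: 21.7
```

Request:
{"op": "step_arm", "data": {
  "targets": [
    [0,0,0,0,0,0,2.2],
    [0,0,0,0,0,0,2.2],
    [0,0,0,0,0,0,2.2]
  ]
}}

```text
time: 46.42
tcp_pos: [0.3183, -0.3609, 0.0176]
tool_rot: [0.714, 0.7, -0.0, 0.0]
wrist_force: [-2.1, 0.9, 4.6]
finger_gap: 0.0247
grip_force: 30.0
```

Request:
{"op": "step_arm", "data": {
  "targets": [
    [0,0,0,0,0,0,4],
    [0,0,0,0,0,0,4],
    [0,0,-4,0,0,0,4],
    [0,0,-4,0,0,0,4],
    [0,0,-4,0,0,0,3]
  ]
}}

```text
time: 47.05
tcp_pos: [0.3182, -0.3603, 0.1383]
tool_rot: [0.714, 0.7, 0.0, -0.0]
wrist_force: [0.7, -0.6, 0.1]
finger_gap: 0.0343
grip_force: 0.0
```

Request:
{"op": "step_arm", "data": {
  "targets": [
    [3.6,3.2,0,0,0,0,3],
    [3.6,3.1,0,0,0,0,3],
    [3.6,3.1,0,0,0,0,3],
    [0,0,1,0,0,0.184,3],
    [0,0,1,0,0,0.18,3]
  ]
}}

```text
time: 47.68
tcp_pos: [0.4149, -0.2536, 0.117]
tool_rot: [0.83, 0.558, 0.0, -0.0]
wrist_force: [0.6, -0.3, -0.5]
finger_gap: 0.03
grip_force: 0.0
```

Request:
{"op": "step_arm", "data": {
  "targets": [
    [0,0,0,0,0,0.02,3],
    [0,0,0,0,0,0,3],
    [0,0,0,0,0,0,3],
    [0,0,0,0,0,0,3]
  ]
}}

```text
time: 48.18
tcp_pos: [0.4145, -0.2548, 0.1179]
tool_rot: [0.834, 0.552, 0.0, 0.0]
wrist_force: [0.1, -0.3, -0.8]
finger_gap: 0.0303
grip_force: 0.0
```

```bash
python3 - <<'E'
from h import *
go(.4147,-.2547,.018,1.167)
E
```

```text
now [ 0.4145 -0.2548  0.1179] yaw 1.1687 tilt 0.0007 | cm now-axes [0.02 0.01 9.99] cm end-axes [0.02 0.01 9.99] toolz turn 0.002 q6 -0.25 gap 0.0303 F 0.0 t 48.175
```

Request:
{"op": "step_arm", "data": {
  "targets": [
    [0,0,3,0,0,0,3],
    [0,0,3,0,0,0,3],
    [0,0,3,0,0,0,3],
    [0,0,1.1,0,0,0,3],
    [0,0,0,0,0,0,3]
  ]
}}

```text
time: 48.8
tcp_pos: [0.414, -0.2543, 0.0163]
tool_rot: [0.834, 0.551, -0.0, -0.001]
wrist_force: [0.2, 0.5, 0.4]
finger_gap: 0.0297
grip_force: 0.0
```

Request:
{"op": "step_arm", "data": {
  "targets": [
    [0,0,0,0,0,0,2.4],
    [0,0,0,0,0,0,1.9],
    [0,0,0,0,0,0,1.8],
    [0,0,0,0,0,0,1.7],
    [0,0,0,0,0,0,1.65]
  ]
}}

```text
time: 49.42
tcp_pos: [0.4142, -0.2545, 0.0165]
tool_rot: [0.834, 0.551, -0.0, -0.0]
wrist_force: [-2.5, 0.5, 1.8]
finger_gap: 0.0168
grip_force: 1.2
```

Request:
{"op": "step_arm", "data": {
  "targets": [
    [0,0,0,0,0,0,1.6],
    [0,0,0,0,0,0,1.58],
    [0,0,0,0,0,0,1.58]
  ]
}}

```text
time: 49.8
tcp_pos: [0.4143, -0.2545, 0.0165]
tool_rot: [0.834, 0.551, 0.0, -0.0]
wrist_force: [-1.0, 1.5, 2.2]
finger_gap: 0.0161
grip_force: 4.2
```

Request:
{"op": "step_arm", "data": {
  "targets": [
    [0,0,0,0,0,0,1.55],
    [0,0,0,0,0,0,1.53],
    [0,0,0,0,0,0,1.53]
  ]
}}

```text
time: 50.18
tcp_pos: [0.4144, -0.2545, 0.0165]
tool_rot: [0.834, 0.551, 0.0, -0.0]
wrist_force: [-1.4, 1.8, 0.5]
finger_gap: 0.0159
grip_force: 13.9
```

Request:
{"op": "step_arm", "data": {
  "targets": [
    [0,0,-0.5,0,0,0,1.53],
    [0,0,-1,0,0,0,1.53],
    [0,0,-2,0,0,0,1.53]
  ]
}}

```text
time: 50.55
tcp_pos: [0.4138, -0.2542, 0.0516]
tool_rot: [0.834, 0.551, -0.0, -0.001]
wrist_force: [1.0, 0.2, -2.6]
finger_gap: 0.016
grip_force: 13.9
```

Request:
{"op": "step_arm", "data": {
  "targets": [
    [0,0,-3,0,0,-0.09,1.53],
    [0,0,-3,0,0,-0.09,1.53],
    [0,0,-1.5,0,0,-0.09,1.53],
    [0,0,0,0,0,0,1.53],
    [0,0,0,0,0,0,1.53]
  ]
}}

```text
time: 51.18
tcp_pos: [0.414, -0.2543, 0.1259]
tool_rot: [0.753, 0.658, -0.0, -0.0]
wrist_force: [0.5, -0.4, -2.1]
finger_gap: 0.0155
grip_force: 13.9
```

```bash
python3 - <<'E'
from h import *
go(.4679,.0386,.022,1.436)
E
```

```text
now [ 0.414  -0.2543  0.1259] yaw 1.4358 tilt 0.0007 | cm now-axes [29.75  1.4  10.39] cm end-axes [29.75  1.4  10.39] toolz turn -0.0 q6 -0.52 gap 0.0155 F 13.9 t 51.175
```

Request:
{"op": "step_arm", "data": {
  "targets": [
    [2,0.1,0,0,0,0,1.53],
    [4.3,0.2,0,0,0,0,1.53],
    [4.3,0.2,0,0,0,0,1.53],
    [4.3,0.2,0,0,0,0,1.53],
    [4.3,0.2,0,0,0,0,1.53]
  ]
}}

```text
time: 51.8
tcp_pos: [0.4481, -0.0629, 0.1256]
tool_rot: [0.753, 0.658, -0.0, -0.001]
wrist_force: [0.5, 0.4, -3.1]
finger_gap: 0.0161
grip_force: 13.9
```

Request:
{"op": "step_arm", "data": {
  "targets": [
    [4.3,0.2,0,0,0,0,1.53],
    [4.2,0.2,0,0,0,0,1.53],
    [2.05,0.1,0,0,0,0,1.53],
    [0,0,2.5,0,0,0,1.53],
    [0,0,2.5,0,0,0,1.53]
  ]
}}

```text
time: 52.42
tcp_pos: [0.4669, 0.04, 0.0753]
tool_rot: [0.752, 0.659, -0.0, -0.0]
wrist_force: [0.3, -0.0, -3.6]
finger_gap: 0.016
grip_force: 13.9
```

Request:
{"op": "step_arm", "data": {
  "targets": [
    [0,0,1,0,0,0,1.53],
    [0,0,0,0,0,0,1.53],
    [0,0,0,0,0,0,1.53],
    [0,0,0,0,0,0,1.53]
  ]
}}

```text
time: 52.92
tcp_pos: [0.4686, 0.0384, 0.0676]
tool_rot: [0.753, 0.658, 0.001, 0.001]
wrist_force: [-0.7, -0.8, -3.4]
finger_gap: 0.0155
grip_force: 13.9
```

```bash
python3 - <<'E'
from h import *
go(.4679,.0386,.022,1.436)
E
```

```text
now [0.4686 0.0384 0.0676] yaw 1.4375 tilt 0.0019 | cm now-axes [ 0.01 -0.07  4.56] cm end-axes [ 0.01 -0.07  4.56] toolz turn 0.001 q6 0.11 gap 0.0155 F 13.9 t 52.925
```

Request:
{"op": "step_arm", "data": {
  "targets": [
    [0,-0.05,1,0,0,0,1.53],
    [0,0,1,0,0,0,1.53],
    [0,0,1,0,0,0,1.53],
    [0,0,0.8,0,0,0,1.53],
    [0,0,0,0,0,0,1.53]
  ]
}}

```text
time: 53.55
tcp_pos: [0.4663, 0.0385, 0.0274]
tool_rot: [0.753, 0.659, -0.001, -0.001]
wrist_force: [0.7, 0.3, -2.0]
finger_gap: 0.0159
grip_force: 13.9
```

Request:
{"op": "step_arm", "data": {
  "targets": [
    [0,0,0.3,0,0,0,1.53],
    [0,0,0.3,0,0,0,1.53],
    [0,0,0.1,0,0,0,1.53],
    [0,0,0,0,0,0,1.53]
  ]
}}

```text
time: 54.05
tcp_pos: [0.4673, 0.0385, 0.0216]
tool_rot: [0.753, 0.659, 0.0, 0.0]
wrist_force: [-0.1, -0.3, -2.8]
finger_gap: 0.0158
grip_force: 13.9
```

```bash
python3 - <<'E'
from h import *
go(.4679,.0386,.022,1.436)
E
```

```text
now [0.4673 0.0385 0.0216] yaw 1.4378 tilt 0.0002 | cm now-axes [ 0.01  0.06 -0.04] cm end-axes [ 0.01  0.06 -0.04] toolz turn 0.002 q6 0.11 gap 0.0158 F 13.9 t 54.05
```

Request:
{"op": "step_arm", "data": {
  "targets": [
    [0,0,0.1,0,0,0,1.53],
    [0,0,0,0,0,0,1.53],
    [0,0,0,0,0,0,1.7],
    [0,0,0,0,0,0,2.8],
    [0,0,0,0,0,0,2.8]
  ]
}}

```text
time: 54.68
tcp_pos: [0.4673, 0.0385, 0.0206]
tool_rot: [0.753, 0.659, 0.0, 0.0]
wrist_force: [0.5, -0.6, -0.1]
finger_gap: 0.0273
grip_force: 0.0
```

Request:
{"op": "step_arm", "data": {
  "targets": [
    [0,0,-2,0,0,0,2.8],
    [0,0,-4,0,0,0,2.8],
    [0,0,-6,0,0,0,2.8],
    [0,0,-5,0,0,0,2.8],
    [-5.5,1.2,0,0,0,0,3]
  ]
}}

```text
time: 55.3
tcp_pos: [0.4752, -0.016, 0.1962]
tool_rot: [0.751, 0.661, 0.004, 0.003]
wrist_force: [1.0, -0.6, -0.6]
finger_gap: 0.0298
grip_force: 0.0
```

Request:
{"op": "step_arm", "data": {
  "targets": [
    [-5.5,1.2,0,0,0,0,3],
    [-5.5,1.2,0,0,0,0,3],
    [-5.5,1.2,0,0,0,0,3],
    [-5.5,1.2,0,0,0,0,3],
    [-5.5,1.2,0,0,0,0,3]
  ]
}}

```text
time: 55.92
tcp_pos: [0.4947, -0.3, 0.1905]
tool_rot: [0.753, 0.658, 0.0, 0.0]
wrist_force: [2.3, 0.7, 0.2]
finger_gap: 0.0297
grip_force: 0.0
```

Request:
{"op": "step_arm", "data": {
  "targets": [
    [-5.5,1.2,0,0,0,0,3],
    [-5.5,1.2,0,0,0,0,3],
    [0,0,0,0,0,0,3],
    [0,0,0,0,0,0,3],
    [0,0,0,0,0,0,3]
  ]
}}

```text
time: 56.55
tcp_pos: [0.5044, -0.4091, 0.1909]
tool_rot: [0.752, 0.659, 0.0, 0.0]
wrist_force: [-1.0, -0.3, 0.1]
finger_gap: 0.0301
grip_force: 0.0
```

```bash
cat > g.py <<'E'
from f import *
im,c=grab("wrist"); save(im,'w6.png')
holders(im,c,[("round",(.5375,-.236,0),0),("square",(.427,-.379,-.4),.042),("caseA",(.556,-.3747,-.4),.088)])
go(.5554,-.3747,.0165,1.1756)
E
python3 g.py
```

```text
round [328.  32.] [ 0.5375 -0.2357] 0.085
square [258. 162.] [ 0.4263 -0.3794 -0.4362] 0.089
caseA [357. 147.] [ 0.5556 -0.3746 -0.3944] 0.034
now [ 0.5045 -0.4091  0.1912] yaw 1.4393 tilt 0.0008 | cm now-axes [ 4.08  4.6  17.47] cm end-axes [ 5.14  3.37 17.47] toolz turn 0.264 q6 -0.63 gap 0.03 F 0.0 t 56.6
```

View pics/w6.png

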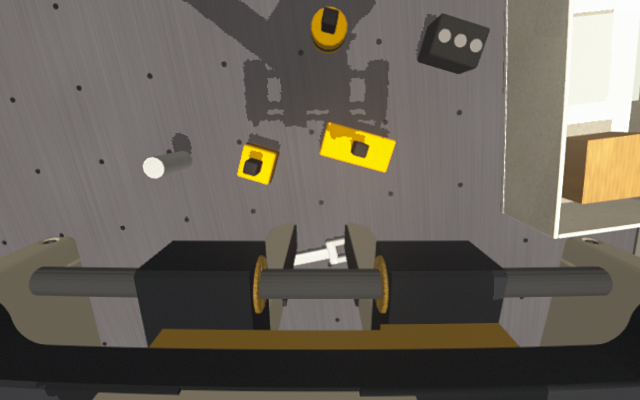

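Request:
{"op": "step_arm", "data": {
  "targets": [
    [4.1,4.6,0,0,0,0,3],
    [0,0,3,0,0,0.132,3],
    [0,0,4,0,0,0.132,3],
    [0,0,0,0,0,0,3],
    [0,0,0,0,0,0,3]
  ]
}}

```text
time: 57.22
tcp_pos: [0.5556, -0.3757, 0.1225]
tool_rot: [0.832, 0.555, 0.0, 0.001]
wrist_force: [0.2, -1.0, 0.9]
finger_gap: 0.0303
grip_force: 0.0
```

Request:
{"op": "step_arm", "data": {
  "targets": [
    [0,0,1.5,0,0,0,3],
    [0,0,0,0,0,0,3],
    [0,0,0,0,0,0,3]
  ]
}}

```text
time: 57.6
tcp_pos: [0.555, -0.3759, 0.1058]
tool_rot: [0.833, 0.554, 0.0, 0.0]
wrist_force: [-0.6, 0.6, 0.2]
finger_gap: 0.0301
grip_force: 0.0
```

```bash
python3 - <<'E'
from h import *
go(.5554,-.3746,.0165,1.1756)
E
```

```text
now [ 0.555  -0.3759  0.1058] yaw 1.174 tilt 0.0001 | cm now-axes [ 0.14 -0.01  8.93] cm end-axes [ 0.14 -0.01  8.93] toolz turn -0.002 q6 -0.28 gap 0.0301 F 0.0 t 57.6
```

Request:
{"op": "step_arm", "data": {
  "targets": [
    [0.15,0,3,0,0,0,3],
    [0,0,3,0,0,0,3],
    [0,0,2,0,0,0,3],
    [0,0,0.9,0,0,0,3],
    [0,0,0,0,0,0,2.6]
  ]
}}

```text
time: 58.22
tcp_pos: [0.5555, -0.3744, 0.0164]
tool_rot: [0.833, 0.554, -0.0, -0.0]
wrist_force: [0.1, 0.2, -0.1]
finger_gap: 0.0266
grip_force: 0.0
```

Request:
{"op": "step_arm", "data": {
  "targets": [
    [0,0,0,0,0,0,2.2],
    [0,0,0,0,0,0,1.9],
    [0,0,0,0,0,0,1.8],
    [0,0,0,0,0,0,1.7],
    [0,0,0,0,0,0,1.65]
  ]
}}

```text
time: 58.85
tcp_pos: [0.5556, -0.3744, 0.0166]
tool_rot: [0.833, 0.554, 0.0, 0.0]
wrist_force: [-0.2, 0.1, -0.7]
finger_gap: 0.0167
grip_force: 0.0
```

Request:
{"op": "step_arm", "data": {
  "targets": [
    [0,0,0,0,0,0,1.6],
    [0,0,0,0,0,0,1.57],
    [0,0,0,0,0,0,1.54],
    [0,0,0,0,0,0,1.53],
    [0,0,0,0,0,0,1.53]
  ]
}}

```text
time: 59.48
tcp_pos: [0.5555, -0.3744, 0.0165]
tool_rot: [0.833, 0.554, -0.0, -0.0]
wrist_force: [-0.2, -0.1, 0.3]
finger_gap: 0.0157
grip_force: 13.8
```

```bash
python3 - <<'E'
from h import *
go(.5554,-.3746,.0165,1.1756)
E
```

```text
now [ 0.5555 -0.3744  0.0165] yaw 1.1738 tilt 0.0001 | cm now-axes [-0.02 -0.   -0.  ] cm end-axes [-0.02 -0.   -0.  ] toolz turn -0.002 q6 -0.27 gap 0.0157 F 13.8 t 59.475
```

Request:
{"op": "step_arm", "data": {
  "targets": [
    [0,0,-0.5,0,0,0,1.53],
    [0,0,-1,0,0,0,1.53],
    [0,0,-2,0,0,-0.08,1.53],
    [0,0,-3,0,0,-0.09,1.53],
    [0,0,-3,0,0,-0.09,1.53]
  ]
}}

```text
time: 60.1
tcp_pos: [0.5556, -0.3743, 0.1129]
tool_rot: [0.753, 0.658, 0.0, 0.0]
wrist_force: [0.6, -0.0, -4.2]
finger_gap: 0.0157
grip_force: 13.8
```

Request:
{"op": "step_arm", "data": {
  "targets": [
    [0,0,-1.5,0,0,0,1.53],
    [0,0,0,0,0,0,1.53],
    [0,0,0,0,0,0,1.53]
  ]
}}

```text
time: 60.48
tcp_pos: [0.5549, -0.3738, 0.1248]
tool_rot: [0.754, 0.657, -0.0, -0.001]
wrist_force: [-0.3, 0.4, -3.7]
finger_gap: 0.0154
grip_force: 13.8
```

```bash
python3 - <<'E'
from h import *
go(.4618,-.006,.0215,1.436)
E
```

```text
now [ 0.5549 -0.3738  0.1248] yaw 1.4326 tilt 0.0023 | cm now-axes [ 35.15 -14.28  10.33] cm end-axes [ 35.2  -14.17  10.33] toolz turn -0.003 q6 -0.53 gap 0.0154 F 13.8 t 60.475
```

Request:
{"op": "step_arm", "data": {
  "targets": [
    [2.2,-0.9,0,0,0,0,1.53],
    [4.4,-1.8,0,0,0,0,1.53],
    [4.4,-1.8,0,0,0,0,1.53],
    [4.4,-1.8,0,0,0,0,1.53],
    [4.4,-1.8,0,0,0,0,1.53]
  ]
}}

```text
time: 61.1
tcp_pos: [0.5008, -0.1653, 0.1247]
tool_rot: [0.754, 0.657, -0.001, -0.001]
wrist_force: [-0.2, 0.1, -2.8]
finger_gap: 0.0157
grip_force: 13.8
```

Request:
{"op": "step_arm", "data": {
  "targets": [
    [4.4,-1.8,0,0,0,0,1.53],
    [4.4,-1.8,0,0,0,0,1.53],
    [4.4,-1.7,0,0,0,0,1.53],
    [2.1,-0.8,0,0,0,0,1.53],
    [0,0,2.5,0,0,0,1.53]
  ]
}}

```text
time: 61.72
tcp_pos: [0.4634, -0.0056, 0.1019]
tool_rot: [0.753, 0.658, 0.001, 0.001]
wrist_force: [0.2, 0.3, -3.9]
finger_gap: 0.016
grip_force: 13.8
```

Request:
{"op": "step_arm", "data": {
  "targets": [
    [0,0,2.5,0,0,0,1.53],
    [0,0,0.9,0,0,0,1.53],
    [0,0,0,0,0,0,1.53],
    [0,0,0,0,0,0,1.53],
    [0,0,0,0,0,0,1.53]
  ]
}}

```text
time: 62.35
tcp_pos: [0.4637, -0.0075, 0.0685]
tool_rot: [0.754, 0.657, 0.001, 0.001]
wrist_force: [0.2, 0.0, -2.4]
finger_gap: 0.0154
grip_force: 13.8
```

```bash
python3 - <<'E'
from h import *
go(.4618,-.006,.021,1.436)
im,c=grab("wrist")
# case in far row: refit position in box
from f import holders
holders(im,c,[("caseB",(.4675,.0386,-.13),.088)])
a,d=grab("side"); b,e=grab("scene")
f=lambda im,c:(lambda u:cv2.resize(im[u[1]-50:u[1]+50,u[0]-50:u[0]+50],(400,400),interpolation=cv2.INTER_CUBIC))(w2px(c,[[.4618,-.006,.04]])[0].astype(int))
save(np.hstack([f(a,d),f(b,e)]),'bx.png')
E
```

```text
now [ 0.4637 -0.0075  0.0685] yaw 1.4335 tilt 0.0017 | cm now-axes [ 0.12 -0.21  4.75] cm end-axes [ 0.12 -0.21  4.75] toolz turn -0.002 q6 0.01 gap 0.0154 F 13.8 t 62.35
caseB [317. 152.] [ 0.4674  0.0384 -0.1351] 0.03
```

View pics/bx.png

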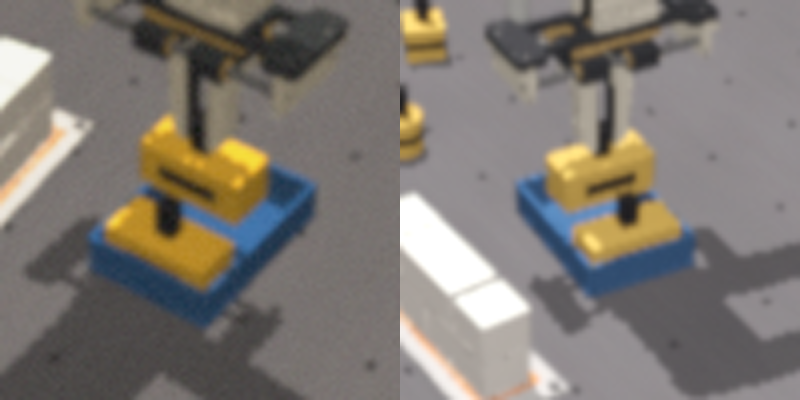

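Request:
{"op": "step_arm", "data": {
  "targets": [
    [0.1,-0.1,1,0,0,0,1.53],
    [0,0,0.8,0,0,0,1.53],
    [0,0,0,0,0,0,1.53],
    [0,0,0,0,0,0,1.53]
  ]
}}

```text
time: 63.0
tcp_pos: [0.4619, -0.0062, 0.0494]
tool_rot: [0.754, 0.657, -0.0, -0.0]
wrist_force: [0.7, 0.3, -2.7]
finger_gap: 0.0159
grip_force: 13.8
```

```bash
python3 - <<'E'
from h import *
go(.4616,-.0061,.021,1.436)
E
```

```text
now [ 0.4619 -0.0062  0.0494] yaw 1.4338 tilt 0.0004 | cm now-axes [ 0.   -0.03  2.84] cm end-axes [ 0.   -0.03  2.84] toolz turn -0.002 q6 0.01 gap 0.0159 F 13.8 t 63.0
```

Request:
{"op": "step_arm", "data": {
  "targets": [
    [0,0,1,0,0,0,1.53],
    [0,0,1,0,0,0,1.53],
    [0,0,0.6,0,0,0,1.53],
    [0,0,0.3,0,0,0,1.53],
    [0,0,0,0,0,0,1.53]
  ]
}}

```text
time: 63.62
tcp_pos: [0.4619, -0.0061, 0.0209]
tool_rot: [0.754, 0.657, -0.0, -0.0]
wrist_force: [-4.4, 1.2, 5.7]
finger_gap: 0.0159
grip_force: 13.8
```

Request:
{"op": "step_arm", "data": {
  "targets": [
    [0,0,0,0,0,0,1.7],
    [0,0,0,0,0,0,2.6],
    [0,0,0,0,0,0,2.8],
    [0,0,-2,0,0,0,2.8],
    [0,0,-4,0,0,0,2.8]
  ]
}}

```text
time: 64.25
tcp_pos: [0.4602, -0.006, 0.0794]
tool_rot: [0.754, 0.657, -0.001, -0.001]
wrist_force: [0.3, -0.6, 0.1]
finger_gap: 0.0281
grip_force: 0.0
```

Request:
{"op": "step_arm", "data": {
  "targets": [
    [0,0,-6,0,0,0,2.8],
    [-5.1,2,0,0,0,0,2.8],
    [-5.1,2,0,0,0,0,2.8],
    [-5.1,2,0,0,0,0,3],
    [-5.1,2,0,0,0,0,3]
  ]
}}

```text
time: 64.88
tcp_pos: [0.5138, -0.2211, 0.1406]
tool_rot: [0.754, 0.657, 0.0, 0.0]
wrist_force: [1.1, 0.1, 1.1]
finger_gap: 0.03
grip_force: 0.0
```

Request:
{"op": "step_arm", "data": {
  "targets": [
    [-5.1,2,0,0,0,0,3],
    [-5.1,1.9,0,0,0,0,3],
    [0,0,0,0,0,0,3],
    [0,0,0,0,0,0,3],
    [0,0,0,0,0,0,3]
  ]
}}

```text
time: 65.5
tcp_pos: [0.5382, -0.3244, 0.1407]
tool_rot: [0.753, 0.657, 0.0, 0.0]
wrist_force: [-0.3, 0.3, -0.1]
finger_gap: 0.0304
grip_force: 0.0
```

```bash
cat > k.py <<'E'
from f import *
im,c=grab("wrist"); save(im,'w7.png'); s=bot.read_state(); np.save('w7.npy',np.array([*s['tcp_pos'],*s['tool_rot']]))
holders(im,c,[("round",(.5375,-.236,0),0),("square",(.427,-.379,-.4),.042)])
go(.5375,-.2357,.0165,1.436)
u=w2px(c,[[.5375,-.236,.065]])[0].astype(int); print(u); save(cv2.resize(im[max(u[1]-50,0):u[1]+50,u[0]-65:u[0]+65],(780,600),interpolation=cv2.INTER_CUBIC),'w7c.png')
E
python3 k.py
```

```text
round [308. 105.] [ 0.5375 -0.2356] 0.063
square [236. 231.] [ 0.4328 -0.3669 -0.9301] 0.513
now [ 0.5383 -0.3244  0.1409] yaw 1.4352 tilt 0.0004 | cm now-axes [ 8.77 -1.28 12.44] cm end-axes [ 8.77 -1.27 12.44] toolz turn -0.001 q6 -0.49 gap 0.0302 F 0.0 t 65.55
[306 104]
```

View pics/w7c.png

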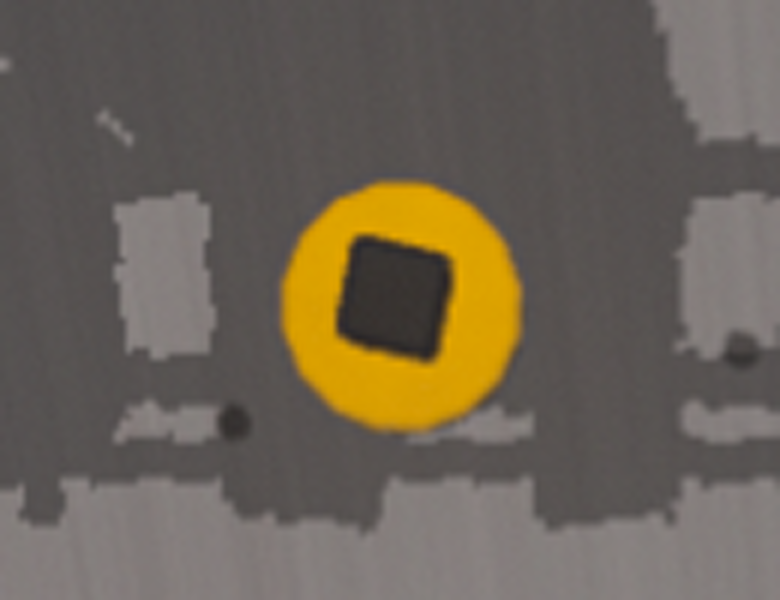

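```bash
python3 - <<'E'
from h import *
w=np.load('w7.npy'); c=cam("wrist",dict(tcp_pos=w[:3],tool_rot=w[3:]))
P=np.array([[358,235],[452,260],[437,362],[338,333]])/6.+[306-65,104-50]
W=px2w(c,P,.069)[:,:2]; print(W.mean(0),cv2.minAreaRect((W*1000).astype(np.float32)))
for i in range(4): d=W[(i+1)%4]-W[i]; print(np.degrees(np.arctan2(d[1],d[0])).round(1),np.hypot(*d).round(4))
E
```

```text
[ 0.53835346 -0.2359722 ] ((538.5645751953125, -236.17601013183594), (15.23829174041748, 16.24662971496582), 67.8909912109375)
-22.1 0.0148
-106.8 0.0153
156.3 0.0159
69.2 0.0148
```

Request:
{"op": "step_arm", "data": {
  "targets": [
    [4.4,-0.6,0,0,0,0,3],
    [4.4,-0.6,0,0,0,0,3],
    [0,0,1.5,0,0,0.115,3],
    [0,0,1.5,0,0,0.115,3],
    [0,0,0,0,0,0,3]
  ]
}}

```text
time: 66.18
tcp_pos: [0.5374, -0.2352, 0.1096]
tool_rot: [0.824, 0.567, -0.0, -0.001]
wrist_force: [-1.1, -1.1, 0.4]
finger_gap: 0.0301
grip_force: 0.0
```

Request:
{"op": "step_arm", "data": {
  "targets": [
    [0,0,0,0,0,0,3],
    [0,0,0,0,0,0,3]
  ]
}}

```text
time: 66.42
tcp_pos: [0.5388, -0.237, 0.1116]
tool_rot: [0.824, 0.567, 0.0, 0.001]
wrist_force: [0.7, -0.4, -0.3]
finger_gap: 0.0303
grip_force: 0.0
```

```bash
python3 - <<'E'
from h import *
go(.538,-.2358,.0165,1.206)
E
```

```text
now [ 0.5388 -0.237   0.1116] yaw 1.2053 tilt 0.0016 | cm now-axes [ 0.08 -0.11  9.51] cm end-axes [ 0.08 -0.11  9.51] toolz turn -0.001 q6 -0.14 gap 0.0303 F 0.0 t 66.425
```

Request:
{"op": "step_arm", "data": {
  "targets": [
    [0.05,-0.05,3,0,0,0,3],
    [0,0,3,0,0,0,3],
    [0,0,2.5,0,0,0,3],
    [0,0,0.9,0,0,0,3],
    [0,0,0,0,0,0,2.6]
  ]
}}

```text
time: 67.05
tcp_pos: [0.5379, -0.2361, 0.0166]
tool_rot: [0.824, 0.566, -0.0, -0.0]
wrist_force: [-0.2, -1.1, 0.2]
finger_gap: 0.0262
grip_force: 0.0
```

Request:
{"op": "step_arm", "data": {
  "targets": [
    [0,0,0,0,0,0,2.2],
    [0,0,0,0,0,0,1.9],
    [0,0,0,0,0,0,1.8],
    [0,0,0,0,0,0,1.7],
    [0,0,0,0,0,0,1.65]
  ]
}}

```text
time: 67.68
tcp_pos: [0.5379, -0.2361, 0.0166]
tool_rot: [0.824, 0.566, -0.0, -0.0]
wrist_force: [-0.9, 0.7, 1.0]
finger_gap: 0.0166
grip_force: 0.4
```

Request:
{"op": "step_arm", "data": {
  "targets": [
    [0,0,0,0,0,0,1.6],
    [0,0,0,0,0,0,1.57],
    [0,0,0,0,0,0,1.55],
    [0,0,0,0,0,0,1.55],
    [0,0,0,0,0,0,1.55]
  ]
}}

```text
time: 68.3
tcp_pos: [0.5379, -0.2361, 0.0165]
tool_rot: [0.824, 0.566, -0.0, -0.0]
wrist_force: [-1.0, 0.6, 0.1]
finger_gap: 0.0158
grip_force: 9.9
```

```bash
python3 - <<'E'
from h import *
go(.538,-.2358,.0165,1.206)
E
```

```text
now [ 0.5379 -0.2361  0.0165] yaw 1.2037 tilt 0.0001 | cm now-axes [ 0.03 -0.   -0.  ] cm end-axes [ 0.03 -0.   -0.  ] toolz turn -0.002 q6 -0.13 gap 0.0158 F 9.9 t 68.3
```

Request:
{"op": "step_arm", "data": {
  "targets": [
    [0,0,-0.5,0,0,0,1.55],
    [0,0,-1,0,0,0,1.55],
    [0,0,-2,0,0,-0.115,1.55],
    [0,0,-3,0,0,-0.115,1.55],
    [0,0,-3,0,0,0,1.55]
  ]
}}

```text
time: 68.92
tcp_pos: [0.538, -0.2361, 0.1131]
tool_rot: [0.753, 0.658, 0.0, 0.0]
wrist_force: [0.4, -0.4, -1.3]
finger_gap: 0.016
grip_force: 9.9
```

Request:
{"op": "step_arm", "data": {
  "targets": [
    [0,0,-1.5,0,0,0,1.55],
    [0,0,0,0,0,0,1.55],
    [0,0,0,0,0,0,1.55]
  ]
}}

```text
time: 69.3
tcp_pos: [0.5372, -0.2357, 0.1251]
tool_rot: [0.754, 0.657, -0.0, -0.001]
wrist_force: [-0.2, 0.1, -2.7]
finger_gap: 0.0161
grip_force: 9.9
```

```bash
python3 - <<'E'
from h import *
go(.4796,-.0539,.021,1.436)
E
```

```text
now [ 0.5372 -0.2357  0.1251] yaw 1.4337 tilt 0.0019 | cm now-axes [17.22 -8.19 10.41] cm end-axes [17.24 -8.15 10.41] toolz turn -0.002 q6 -0.36 gap 0.0161 F 9.9 t 69.3
```

Request:
{"op": "step_arm", "data": {
  "targets": [
    [2.2,-1,0,0,0,0,1.55],
    [4.3,-2.1,0,0,0,0,1.55],
    [4.3,-2.1,0,0,0,0,1.55],
    [4.3,-2.1,0,0,0,0,1.55],
    [2.1,-0.95,0,0,0,0,1.55]
  ]
}}

```text
time: 69.92
tcp_pos: [0.4778, -0.0522, 0.1247]
tool_rot: [0.753, 0.658, -0.001, -0.001]
wrist_force: [0.1, -0.4, -0.8]
finger_gap: 0.016
grip_force: 9.9
```

Request:
{"op": "step_arm", "data": {
  "targets": [
    [0,0,3,0,0,0,1.55],
    [0,0,3,0,0,0,1.55],
    [0,0,0,0,0,0,1.55],
    [0,0,0,0,0,0,1.55],
    [0,0,0,0,0,0,1.55]
  ]
}}

```text
time: 70.55
tcp_pos: [0.4808, -0.0548, 0.0679]
tool_rot: [0.754, 0.657, 0.001, 0.001]
wrist_force: [0.4, -0.3, -1.0]
finger_gap: 0.016
grip_force: 9.9
```

```bash
python3 - <<'E'
from h import *
go(.4796,-.0539,.021,1.436)
from f import holders
im,c=grab("wrist"); save(im,'w8.png'); holders(im,c,[("caseA",(.4619,-.0061,-.13),.088)])
E
```

```text
now [ 0.4808 -0.0548  0.0679] yaw 1.4336 tilt 0.0021 | cm now-axes [ 0.07 -0.13  4.69] cm end-axes [ 0.07 -0.13  4.69] toolz turn -0.002 q6 -0.08 gap 0.016 F 9.9 t 70.55
caseA [291. 132.] [ 0.4632  0.0057 -0.1395] 0.35
```

Request:
{"op": "step_arm", "data": {
  "targets": [
    [0,-0.05,1,0,0,0,1.55],
    [0,0,0.8,0,0,0,1.55],
    [0,0,0,0,0,0,1.55],
    [0,0,0,0,0,0,1.55]
  ]
}}

```text
time: 71.1
tcp_pos: [0.4791, -0.0543, 0.0484]
tool_rot: [0.754, 0.657, -0.0, -0.0]
wrist_force: [-0.2, -0.3, -2.5]
finger_gap: 0.0161
grip_force: 9.9
```

```bash
python3 - <<'E'
from h import *
go(.4796,-.0539,.021,1.436)
E
```

```text
now [ 0.4791 -0.0543  0.0484] yaw 1.4338 tilt 0.0003 | cm now-axes [0.05 0.04 2.74] cm end-axes [0.05 0.04 2.74] toolz turn -0.002 q6 -0.08 gap 0.0161 F 9.9 t 71.1
```

Request:
{"op": "step_arm", "data": {
  "targets": [
    [0.05,0.05,1,0,0,0,1.55],
    [0,0,1,0,0,0,1.55],
    [0,0,0.5,0,0,0,1.55],
    [0,0,0.2,0,0,0,1.55],
    [0,0,0,0,0,0,1.55]
  ]
}}

```text
time: 71.72
tcp_pos: [0.4799, -0.054, 0.0216]
tool_rot: [0.754, 0.657, 0.0, 0.0]
wrist_force: [0.7, 0.9, -1.1]
finger_gap: 0.0162
grip_force: 9.9
```

Request:
{"op": "step_arm", "data": {
  "targets": [
    [0,0,0.1,0,0,0,1.55],
    [0,0,0,0,0,0,1.7],
    [0,0,0,0,0,0,2.6],
    [0,0,0,0,0,0,2.8],
    [0,0,-2,0,0,0,2.8]
  ]
}}

```text
time: 72.35
tcp_pos: [0.4781, -0.0536, 0.039]
tool_rot: [0.754, 0.657, -0.001, -0.001]
wrist_force: [0.2, 1.0, -0.4]
finger_gap: 0.028
grip_force: 0.0
```

Request:
{"op": "step_arm", "data": {
  "targets": [
    [0,0,-5,0,0,0,3],
    [0,0,-5,0,0,0,3],
    [-6,0,0,0,0,0,3],
    [-6,0.1,0,0,0,0,3],
    [-6,0.1,0,0,0,0,3]
  ]
}}

```text
time: 72.97
tcp_pos: [0.4571, -0.2342, 0.1409]
tool_rot: [0.754, 0.657, 0.0, 0.0]
wrist_force: [0.7, 0.0, 1.1]
finger_gap: 0.0302
grip_force: 0.0
```

Request:
{"op": "step_arm", "data": {
  "targets": [
    [-6,0.1,0,0,0,0,3],
    [-6,0,0,0,0,0,3],
    [-6,0,0,0,0,0,3],
    [-5.8,0,0,0,0,0,3],
    [0,0,0,0,0,0,3]
  ]
}}

```text
time: 73.6
tcp_pos: [0.4238, -0.4719, 0.1392]
tool_rot: [0.755, 0.655, -0.0, -0.001]
wrist_force: [0.2, 1.8, 0.2]
finger_gap: 0.03
grip_force: 0.0
```

Request:
{"op": "step_arm", "data": {
  "targets": [
    [0,0,0,0,0,0,3],
    [0,0,0,0,0,0,3]
  ]
}}

```text
time: 73.85
tcp_pos: [0.4262, -0.4672, 0.1407]
tool_rot: [0.753, 0.658, 0.0, -0.0]
wrist_force: [0.4, 0.3, -0.2]
finger_gap: 0.0299
grip_force: 0.0
```

```bash
cat > m.py <<'E'
from f import *
im,c=grab("wrist"); save(im,'w9.png')
holders(im,c,[("square",(.427,-.379,-.4),.042)])
u=w2px(c,[[.4267,-.3792,.069]])[0].astype(int); g=cv2.cvtColor(im,cv2.COLOR_RGB2HSV); print(u)
r=(g[u[1]-20:u[1]+20,u[0]-20:u[0]+20]); m=((r[...,2]<75)).astype(np.uint8)
n,lab,st,cen=cv2.connectedComponentsWithStats(m); i=lab[20,20]; print(st[i])
v,x=np.nonzero(lab==i); W=px2w(c,np.c_[x+u[0]-20,v+u[1]-20],.069)[:,:2]*1000; print(cv2.minAreaRect(W.astype(np.float32)))
go(.4267,-.3792,.0165,1.13)
E
python3 m.py
```

```text
square [309. 105.] [ 0.4269 -0.379  -0.4345] 0.047
[307 104]
[   0    0   40   40 1536]
((425.54119873046875, -378.8099670410156), (34.5656623840332, 36.609031677246094), 82.12432098388672)
now [ 0.4263 -0.4672  0.1408] yaw 1.4354 tilt 0.0003 | cm now-axes [ 8.73 -1.15 12.43] cm end-axes [ 7.98 -3.72 12.43] toolz turn 0.305 q6 -0.78 gap 0.0299 F 0.0 t 73.9
```

Request:
{"op": "step_arm", "data": {
  "targets": [
    [4.4,-0.55,0,0,0,0,3],
    [4.35,-0.55,0,0,0,0,3],
    [0,0,1.5,0,0,0.15,3],
    [0,0,1.5,0,0,0.15,3],
    [0,0,0,0,0,0,3]
  ]
}}

```text
time: 74.53
tcp_pos: [0.4265, -0.3785, 0.1096]
tool_rot: [0.843, 0.538, -0.0, -0.001]
wrist_force: [-0.4, 0.0, -0.1]
finger_gap: 0.0297
grip_force: 0.0
```

Request:
{"op": "step_arm", "data": {
  "targets": [
    [0,0,0,0,0,0,3],
    [0,0,0,0,0,0,3],
    [0,0,0,0,0,0,3]
  ]
}}

```text
time: 74.9
tcp_pos: [0.427, -0.3806, 0.1111]
tool_rot: [0.843, 0.537, 0.0, 0.0]
wrist_force: [-0.0, 0.8, -0.2]
finger_gap: 0.0303
grip_force: 0.0
```

```bash
python3 - <<'E'
from h import *
go(.4269,-.379,.0165,1.136)
E
```

```text
now [ 0.427  -0.3806  0.1111] yaw 1.1347 tilt 0.001 | cm now-axes [ 0.14 -0.08  9.46] cm end-axes [ 0.14 -0.08  9.46] toolz turn -0.001 q6 -0.38 gap 0.0303 F 0.0 t 74.9
```

Request:
{"op": "step_arm", "data": {
  "targets": [
    [0.1,-0.05,3,0,0,0,3],
    [0,0,3,0,0,0,3],
    [0,0,2.5,0,0,0,3],
    [0,0,0.9,0,0,0,3],
    [0,0,0,0,0,0,2.6]
  ]
}}

```text
time: 75.53
tcp_pos: [0.4265, -0.379, 0.0164]
tool_rot: [0.844, 0.537, -0.0, -0.0]
wrist_force: [0.2, -0.4, 0.6]
finger_gap: 0.0267
grip_force: 0.0
```

Request:
{"op": "step_arm", "data": {
  "targets": [
    [0,0,0,0,0,0,2.2],
    [0,0,0,0,0,0,1.9],
    [0,0,0,0,0,0,1.8],
    [0,0,0,0,0,0,1.7],
    [0,0,0,0,0,0,1.65]
  ]
}}

```text
time: 76.15
tcp_pos: [0.4267, -0.3791, 0.0166]
tool_rot: [0.844, 0.537, 0.0, 0.0]
wrist_force: [0.2, 0.2, 1.1]
finger_gap: 0.0166
grip_force: 0.0
```

Request:
{"op": "step_arm", "data": {
  "targets": [
    [0,0,0,0,0,0,1.6],
    [0,0,0,0,0,0,1.57],
    [0,0,0,0,0,0,1.55],
    [0,0,0,0,0,0,1.55],
    [0,0,0,0,0,0,1.55]
  ]
}}

```text
time: 76.78
tcp_pos: [0.4267, -0.3791, 0.0165]
tool_rot: [0.844, 0.537, 0.0, 0.0]
wrist_force: [0.2, 0.6, 0.0]
finger_gap: 0.0162
grip_force: 10.1
```

```bash
python3 - <<'E'
from h import *
go(.4269,-.379,.0165,1.136)
E
```

```text
now [ 0.4267 -0.3791  0.0165] yaw 1.1338 tilt 0.0 | cm now-axes [0.02 0.01 0.  ] cm end-axes [0.02 0.01 0.  ] toolz turn -0.002 q6 -0.38 gap 0.0162 F 10.1 t 76.775
```

Request:
{"op": "step_arm", "data": {
  "targets": [
    [0,0,-0.5,0,0,0,1.55],
    [0,0,-1,0,0,0,1.55],
    [0,0,-2,0,0,-0.15,1.55],
    [0,0,-3,0,0,-0.15,1.55],
    [0,0,-3,0,0,0,1.55]
  ]
}}

```text
time: 77.4
tcp_pos: [0.4266, -0.379, 0.1129]
tool_rot: [0.753, 0.658, -0.0, -0.0]
wrist_force: [-0.0, -0.8, -1.6]
finger_gap: 0.0156
grip_force: 10.0
```

Request:
{"op": "step_arm", "data": {
  "targets": [
    [0,0,-1.5,0,0,0,1.55],
    [0,0,0,0,0,0,1.55],
    [0,0,0,0,0,0,1.55]
  ]
}}

```text
time: 77.78
tcp_pos: [0.4261, -0.3785, 0.1251]
tool_rot: [0.754, 0.657, -0.0, -0.001]
wrist_force: [-0.4, -1.0, -2.3]
finger_gap: 0.0157
grip_force: 10.0
```

```bash
python3 - <<'E'
from h import *
go(.432,-.0475,.021,1.436)
E
```

```text
now [ 0.4261 -0.3785  0.1251] yaw 1.4337 tilt 0.0021 | cm now-axes [32.87 -3.94 10.41] cm end-axes [32.88 -3.86 10.41] toolz turn -0.002 q6 -0.68 gap 0.0157 F 10.0 t 77.775
```

Request:
{"op": "step_arm", "data": {
  "targets": [
    [2.2,-0.3,0,0,0,0,1.55],
    [4.3,-0.5,0,0,0,0,1.55],
    [4.3,-0.5,0,0,0,0,1.55],
    [4.3,-0.5,0,0,0,0,1.55],
    [4.3,-0.5,0,0,0,0,1.55]
  ]
}}

```text
time: 78.4
tcp_pos: [0.4293, -0.182, 0.1248]
tool_rot: [0.754, 0.657, -0.0, -0.001]
wrist_force: [0.7, 0.1, -1.8]
finger_gap: 0.0159
grip_force: 9.9
```

Request:
{"op": "step_arm", "data": {
  "targets": [
    [4.3,-0.5,0,0,0,0,1.55],
    [4.3,-0.5,0,0,0,0,1.55],
    [2.8,-0.4,0,0,0,0,1.55],
    [2.1,-0.25,0,0,0,0,1.55],
    [0,0,3,0,0,0,1.55]
  ]
}}

```text
time: 79.03
tcp_pos: [0.4337, -0.0466, 0.0971]
tool_rot: [0.753, 0.658, 0.001, 0.001]
wrist_force: [1.2, -0.3, -1.8]
finger_gap: 0.0157
grip_force: 9.9
```

Request:
{"op": "step_arm", "data": {
  "targets": [
    [0,0,3,0,0,0,1.55],
    [0,0,0,0,0,0,1.55],
    [0,0,0,0,0,0,1.55],
    [0,0,0,0,0,0,1.55],
    [0,0,0,0,0,0,1.55]
  ]
}}

```text
time: 79.65
tcp_pos: [0.4333, -0.0481, 0.0676]
tool_rot: [0.754, 0.657, 0.001, 0.001]
wrist_force: [0.3, -1.0, -1.6]
finger_gap: 0.0158
grip_force: 9.9
```

```bash
python3 - <<'E'
from h import *
go(.432,-.0475,.021,1.436)
E
```

```text
now [ 0.4333 -0.0481  0.0676] yaw 1.4336 tilt 0.0018 | cm now-axes [ 0.04 -0.14  4.66] cm end-axes [ 0.04 -0.14  4.66] toolz turn -0.002 q6 -0.09 gap 0.0158 F 9.9 t 79.65
```

Request:
{"op": "step_arm", "data": {
  "targets": [
    [0,-0.05,1,0,0,0,1.55],
    [0,0,0.8,0,0,0,1.55],
    [0,0,0,0,0,0,1.55],
    [0,0,0,0,0,0,1.55]
  ]
}}

```text
time: 80.15
tcp_pos: [0.4319, -0.0477, 0.0484]
tool_rot: [0.754, 0.657, -0.0, -0.0]
wrist_force: [-0.9, 0.6, -1.7]
finger_gap: 0.0161
grip_force: 9.9
```

```bash
python3 - <<'E'
from h import *
go(.432,-.0475,.021,1.436)
E
```

```text
now [ 0.4319 -0.0477  0.0484] yaw 1.4338 tilt 0.0004 | cm now-axes [0.02 0.01 2.74] cm end-axes [0.02 0.01 2.74] toolz turn -0.002 q6 -0.09 gap 0.0161 F 9.9 t 80.15
```

Request:
{"op": "step_arm", "data": {
  "targets": [
    [0,0,1,0,0,0,1.55],
    [0,0,1,0,0,0,1.55],
    [0,0,0.5,0,0,0,1.55],
    [0,0,0.2,0,0,0,1.55],
    [0,0,0.1,0,0,0,1.55]
  ]
}}

```text
time: 80.78
tcp_pos: [0.4319, -0.0479, 0.0215]
tool_rot: [0.754, 0.657, -0.0, -0.0]
wrist_force: [-9.2, 1.4, 17.9]
finger_gap: 0.0159
grip_force: 11.4
```

Request:
{"op": "step_arm", "data": {
  "targets": [
    [0,0,0,0,0,0,1.55],
    [0,0,0,0,0,0,1.7],
    [0,0,0,0,0,0,2.6],
    [0,0,0,0,0,0,2.8],
    [0,0,-2,0,0,0,2.8]
  ]
}}

```text
time: 81.4
tcp_pos: [0.4305, -0.0474, 0.0392]
tool_rot: [0.754, 0.657, -0.001, -0.001]
wrist_force: [0.4, -0.8, 0.7]
finger_gap: 0.028
grip_force: 0.0
```

Request:
{"op": "step_arm", "data": {
  "targets": [
    [0,0,-5,0,0,0,2.8],
    [0,0,-5,0,0,0,2.8],
    [-4,0,-3,0,0,0,2.8],
    [-4,0,0,0,0,0,2.8],
    [0,0,0,0,0,0,2.8]
  ]
}}

```text
time: 82.02
tcp_pos: [0.4211, -0.1291, 0.171]
tool_rot: [0.755, 0.656, 0.0, 0.001]
wrist_force: [-0.5, 1.7, 0.1]
finger_gap: 0.028
grip_force: 0.0
```

Request:
{"op": "step_arm", "data": {
  "targets": [
    [0,0,0,0,0,0,2.8],
    [0,0,0,0,0,0,2.8],
    [0,0,0,0,0,0,2.8]
  ]
}}

```text
time: 82.4
tcp_pos: [0.4211, -0.1262, 0.1702]
tool_rot: [0.753, 0.658, -0.0, -0.0]
wrist_force: [-0.5, -0.3, 0.0]
finger_gap: 0.0279
grip_force: 0.0
```

```bash
cat > n.py <<'E'
from f import *
im,c=grab("wrist"); save(im,'w10.png'); hsv=cv2.cvtColor(im,cv2.COLOR_RGB2HSV); H,S,V=[hsv[...,i].astype(int) for i in range(3)]
y=(H>16)&(H<36)&(S>130)&(V>60); g=np.zeros(y.shape)
# expected tops at z=.045 vs yellow mask: how well each is covered, and best small shift
for k,x,yy,L in(("B",.4674,.0384,.088),("A",.4616,-.0061,.088),("round",.4796,-.0539,.042),("square",.432,-.0475,.042)):
    best=None
    sc=[]
    for z in(.045,.055,.065):
        s=sil(c,box(x,yy,z,-.135,L-.004,.038,1e-4),y.shape)>.5; p=sil(c,box(x,yy,z,-.135,.018,.018,.03),y.shape)>.1; s&=~p
        sc.append((y&s).sum()/s.sum())
    u=w2px(c,box(x,yy,.074,-.135,.016,.016,1e-4))[:4]; pm=sil(c,box(x,yy,.074,-.135,.012,.012,1e-4),y.shape)>.5
    print(k,np.round(sc,2),'post top V',V[pm].mean().round(0),u.mean(0).round())
b=(H>95)&(H<125)&(S>100); print('box',fit(c,(b|y|(V<60)),(0.462,-.006,1.436),0,(.148,.106,.034),pad=4))
go(.43,-.13,.15,1.436)
E
python3 n.py
```

```text
B [1.   0.93 0.86] post top V 69.0 [345.  15.]
A [1.   0.98 0.94] post top V 80.0 [344.  66.]
round [0.76 0.71 0.62] post top V 86.0 [367. 114.]
square [1.   0.99 0.97] post top V 68.0 [320. 114.]
box (array([ 0.4617, -0.0041,  1.4356]), np.float64(0.186))
now [ 0.4211 -0.1263  0.1703] yaw 1.435 tilt 0.0005 | cm now-axes [-0.25  0.93  2.03] cm end-axes [-0.25  0.93  2.03] toolz turn -0.001 q6 -0.27 gap 0.0281 F 0.0 t 82.45
```

```bash
python3 -c "
from rig import bot
print(bot.job_done())"
```

```text
the job is handed in; nothing more can be done
None
```

I built the two-course wall in the outline and packed all four source holders upright in the blue box, gripping the holders at 14 N or less, and handed the job in at about 82 s; the hand-in gave no verdict.

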